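Cap, load and lock the pickle jars in the delivery carrier

ROBOT

A 6-joint arm with a two-finger parallel gripper is mounted at the origin on the work surface. World frame = base frame: x ahead of the robot, y to its left, z up, the work surface at z = 0. Lengths are in m, angles in degrees, forces in N, time in s.
With the tool pointing down it reaches from about 0.35 to 0.775 m from the base axis. Payload 7.3 kg.
Tool frame: the origin (TCP) lies midway between the tips of the shut fingers; the grasp point (between the pads) lies 19 mm behind it; z points along the fingers, x is the direction in which the jaws open and shut, and the axes are right-handed (so a half turn about z gives the same grasp; the last joint's range is limited). The gripper opens to 92 mm and grips with 3 to 60 N. Pads are 19 mm wide; open, the fingers measure 130 mm over their backs; the gripper's body (75 mm by 190 mm) begins 47 mm behind the grasp point.
Start: joints at [-81.876, 19.595, 87.324, -0, 73.075, -8.365], TCP at [0.149, -0.503, 0.227] pointing down, gripper open.
Joint ranges: [-145.02, 145.02], [-44.19, 115.74], [2.07, 154.8], [-57.11, 237.11], [16.16, 152.29], [-177.93, 177.93]. Speed limits (degrees/s): [147.25, 147.25, 180, 180, 180, 180].

INTERFACE

Orientations are given as a 3x3 rotation matrix whose columns are the frame's x, y, z axes.
In Python, from rig import env, viewer gives the robot as it stands.
- The arm moves only by the shell command python3 -m creep 'ROWS' [FORCE]. ROWS is a JSON object of lists of equal length, an entry for each row: "hand": the finger opening in mm, from 0 to 91.8; "travel": the shift along the tool's x, y, z in mm, a list of three; "roll": the turn about the tool's z in degrees. In form: {"hand": [hand, ...], "travel": [[dx, dy, dz], ...], "roll": [roll, ...]}. A call has 1 to 12 rows; each row is the pose to reach, as a shift and turn from the pose commanded when the call began, along the tool's axes at that moment; what a row does not reach only later rows make up. A row lasts 1/12 s, in which the tool goes at most 41.7 mm and 7.16 degrees, less where a joint would pass 70% of its speed; a pose out of reach is approached as far as the arm can. A call with a gripper value outside its range is refused whole. The fingers move at their own pace and stop on an object; FORCE is the grip in N (left out, the last holds). Time passes only in rows, so rows that repeat a pose let the fingers close. It gives the time, the measured TCP pose, the force and the opening at its end, in the units of the state.
- env.get_state(): the state, without advancing time (a new reading comes with each control period).
- viewer.get_image(name): name is "scene" or "top" or "wrist"; returns a dict with "image" (480x640x3 uint8, red, green, blue), "intrinsics" (3x3 intrinsics, pixels), "pose" (4x4, takes a point from camera to world coordinates). Camera axes: x right, y down, z forward; pixel columns grow to the right and rows downward; lengths in m; the calibration is good to about 2 mm. A picture is of the moment at which its call begins. There is no depth.
- env.job_done(): hands the job in, once; it reports no verdict.
Trained networks look in a picture, given as the dict that the camera call returned (one of the last four; its "shot" number tells which), for a name from the list of things; names that differ only in an ending like _2 or _b are one class to them, and where a whole thing is asked for, a point or a joint stands for the part that bears it (a point fixed in the world has none). Each returns a list of dicts, best first, with "p" (0 to 1); they miss things now and then, are a little off and sometimes report something else, mostly with a low value. They report only what shows in the picture. A call takes as long as a camera call.
- viewer.look_for(picture, target): "rect" ([left, top, right, bottom] in pixels, round what is visible of it).
- viewer.trace(picture, target): "region" (480x640 bool, what is visible of it) and "rect" ([left, top, right, bottom] in pixels, round what is visible of it).
The state is a dict: "clock": time; "qpos": joint angles; "qvel": joint speeds; "joint_efforts": joint torques, N m; "eef_pos": TCP position; "ee_rot": TCP orientation; "force": force on the tool from outside, world axes, zero at the start; "wrist_torque": the same for the moment, N m; "gripper_width": opening from 0.0 (shut) to 1.0 (fully open).
Only numpy, scipy, OpenCV 4.12 (cv2) and the standard library are available. Lean on these libraries where they do the work, as an engineer would, in place of code of your own. Each camera call takes 0.05 s, during which the arm holds its last target.

TASK

Get the pickle jars ready for delivery: wind the carrier's handwheel back until its keeper plate is fully open against the rear stops, then stand every jar upright in a pocket of its own in the carrier and push each jar's lid down until it is fully home. Once all jars are in and all lids are home, wind the handwheel the other way until the keeper plate has come over the lids and touches the front stops; leave the tankard, book and plate alone.

Things in the scene. Friction and masses are not known exactly. Their poses are not given: they have to be found in the camera images.
- rack: Fixed plywood jar carrier, 380 mm long. Origin: on the table under the middle of its row of four pockets; x points to its rear (away from the robot), y along the row towards the handwheel, z up. A grey gearbox at x = 20, y = 238 mm (70 x 48 mm, 96 mm high) carries the handwheel.
- pocket_first (a point): Floor centre of the pocket farthest from the wheel (carrier x = 0, y = -115.5 mm, 12 mm above the table). The four pockets are 72 mm square inside, 77 mm apart along the row; walls 5 mm thick, tops 30 mm above the table.
- pocket_last (a point): Floor centre of the pocket nearest the wheel (carrier x = 0, y = 115.5 mm). The others lie at y = -38.5 and 38.5 mm.
- rail_left (a point): Middle of the top of the aluminium rail at the carrier's wheel end (carrier x = 44.5, y = 180 mm, 91 mm above the table); 12 mm thick, 181 mm long along carrier x. Dark stop blocks stand on both its ends, tops 109 mm above the table. An equal rail stands at y = -180 mm.
- keeper (a joint): Slide of the keeper plate, m: 0 = fully open, against the rear stops; 0.100 = fully closed, against the front stops; closing moves it to the carrier's -x. It moves only by the handwheel, 12.74 mm per radian, and stays where it is left. A jar in a pocket with its lid home passes 3 mm under it; a lid standing proud by more than 3 mm blocks it.
- keeper_edge (a point): Middle of the keeper plate's front edge (towards the robot), at half its thickness. Aluminium plate 50 mm deep, 384 mm wide along the carrier, 6 mm thick with a small raised lip, underside 91 mm above the table; open it spans carrier x = 75 to 125 mm, closed -25 to 25 mm, over the jars.
- wheel (a joint): Turn of the handwheel, rad: 0 = keeper fully open, 7.85 (1.25 turns) = keeper fully closed; grows clockwise seen from above. Vertical axis; turns easily (under 2 N at the crank).
- wheel_axis (a point): Point on the handwheel's vertical axis at mid-height of its crank grip. Steel wheel of 128 mm outer diameter, its top at 112 mm above the table.
- crank_mid (a point): Middle of the black upright crank grip on the wheel: a cylinder 18 mm across and 36 mm high (113 to 149 mm above the table), 54 mm from the wheel's axis. It spins freely on its pin, so it can be pinched from above and led round in a circle without turning the hand.
- jar0: Glass jar of pickled onions (may be absent), 60 mm across, straight-sided up to 53 mm, origin at the centre of its underside, z up its axis; 0.2 to 0.36 kg. With its lid home it is 76 mm high, up to 83 mm with the lid proud.
- jar1: Glass jar of pickled onions (may be absent), 60 mm across, straight-sided up to 53 mm, origin at the centre of its underside, z up its axis; 0.2 to 0.36 kg. With its lid home it is 76 mm high, up to 83 mm with the lid proud.
- jar2: Glass jar of pickled onions (may be absent), 60 mm across, straight-sided up to 53 mm, origin at the centre of its underside, z up its axis; 0.2 to 0.36 kg. With its lid home it is 76 mm high, up to 83 mm with the lid proud.
- jar3: Glass jar of pickled onions (may be absent), 60 mm across, straight-sided up to 53 mm, origin at the centre of its underside, z up its axis; 0.2 to 0.36 kg. With its lid home it is 76 mm high, up to 83 mm with the lid proud.
- lid0 (a joint): Push-on lid of jar0, m pushed down: 0 to 0.0015 at the start (standing proud), 0.007 = fully home. It needs about 6 N, and stays where it is pushed.
- lid1 (a joint): Push-on lid of jar1, m pushed down: 0 to 0.0015 at the start (standing proud), 0.007 = fully home. It needs about 6 N, and stays where it is pushed.
- lid2 (a joint): Push-on lid of jar2, m pushed down: 0 to 0.0015 at the start (standing proud), 0.007 = fully home. It needs about 6 N, and stays where it is pushed.
- lid3 (a joint): Push-on lid of jar3, m pushed down: 0 to 0.0015 at the start (standing proud), 0.007 = fully home. It needs about 6 N, and stays where it is pushed.
- lid0_top (a point): Centre of the top of jar0's dark steel lid (58 mm across, 14 mm high); 83 mm above the jar's origin less the lid's travel.
- lid1_top (a point): Centre of the top of jar1's dark steel lid (58 mm across, 14 mm high); 83 mm above the jar's origin less the lid's travel.
- lid2_top (a point): Centre of the top of jar2's dark steel lid (58 mm across, 14 mm high); 83 mm above the jar's origin less the lid's travel.
- lid3_top (a point): Centre of the top of jar3's dark steel lid (58 mm across, 14 mm high); 83 mm above the jar's origin less the lid's travel.
- tankard: Steel tankard, 80 mm across, 110 mm high, handle at its +y; origin under its centre. A bystander.
- book: Grey book lying flat, 126 x 176 mm, 29 mm thick; origin under its centre. A bystander.
- plate: White plate, 140 mm across, 18 mm high; origin under its centre. A bystander.

How it is judged (in metres and radians):
On the way, in this order (a step that is already met when the one before it is completed fails the run):
1. the keeper plate is wound fully open, against the rear stops (value of joint keeper below 0.003 m), for 0.2 s.
2. with the keeper still open, every jar stands upright in a pocket and its lid is pushed home (value of joint keeper below 0.012 m and x of jar0 in the frame of rack between -0.012 and 0.012 m and y of jar0 in the frame of rack between -0.16 and 0.16 m and z of jar0 in the frame of rack between 0.006 and 0.016 m and angle between each of jar0, jar1, jar2, jar3's own z axis and vertical below 0.1 rad and value of joint each of lid0, lid1, lid2, lid3 above 0.0055 m and x of jar1 in the frame of rack between -0.012 and 0.012 m and y of jar1 in the frame of rack between -0.16 and 0.16 m and z of jar1 in the frame of rack between 0.006 and 0.016 m and x of jar2 in the frame of rack between -0.012 and 0.012 m and y of jar2 in the frame of rack between -0.16 and 0.16 m and z of jar2 in the frame of rack between 0.006 and 0.016 m and x of jar3 in the frame of rack between -0.012 and 0.012 m and y of jar3 in the frame of rack between -0.16 and 0.16 m and z of jar3 in the frame of rack between 0.006 and 0.016 m), for 0.2 s.
3. the keeper plate is wound closed over the lids, against the front stops (value of joint keeper above 0.097 m and x of jar0 in the frame of rack between -0.012 and 0.012 m and y of jar0 in the frame of rack between -0.16 and 0.16 m and z of jar0 in the frame of rack between 0.006 and 0.016 m and angle between each of jar0, jar1, jar2, jar3's own z axis and vertical below 0.1 rad and value of joint each of lid0, lid1, lid2, lid3 above 0.0055 m and x of jar1 in the frame of rack between -0.012 and 0.012 m and y of jar1 in the frame of rack between -0.16 and 0.16 m and z of jar1 in the frame of rack between 0.006 and 0.016 m and x of jar2 in the frame of rack between -0.012 and 0.012 m and y of jar2 in the frame of rack between -0.16 and 0.16 m and z of jar2 in the frame of rack between 0.006 and 0.016 m and x of jar3 in the frame of rack between -0.012 and 0.012 m and y of jar3 in the frame of rack between -0.16 and 0.16 m and z of jar3 in the frame of rack between 0.006 and 0.016 m), for 0.2 s.
At the end, for the whole second after the job is handed in: Every jar present stands upright (within 0.1 rad) on a pocket floor of the carrier with its lid pushed at least 5.5 of its 7 mm, all at rest, and the keeper plate is closed to within 3 mm of its front stops (all of step 3 and linear speed of each of jar0, jar1, jar2, jar3 below 0.02 m/s); the robot touches nothing.
It fails at once if the pewter tankard is pushed more than 4 cm from its place (distance of tankard from where it was at the start of the episode above 0.04 m).
It fails at once if the book is pushed more than 4 cm from its place (distance of book from where it was at the start of the episode above 0.04 m).
It fails at once if the plate is pushed more than 4 cm from its place (distance of plate from where it was at the start of the episode above 0.04 m).
Of jar0, jar1, jar2, jar3 only 3 to 4 are there at a start; the rules pass over those that are not, and their reading is None.
At some moment in a run one of jar0, jar1, jar2, jar3 may be knocked a few centimetres aside while the robot is not near it.
It also fails if it takes over 200 s, if anything falls off the work surface, if the arm or the gripper's body presses on something with over 40 N, if the wrist force passes 120 N, or if a joint passes its speed limit or range.

## Working session

There is one attempt and no reset: what is moved stays moved. The work goes in short steps, Python scripts to look and compute and a shell command to move; the robot and the scene stay as the last step left them, time stands still between calls to the robot, and variables do not carry over. Pictures are saved under pics/ and viewed, and the job is handed in when it is done.

```bash
ls; mkdir -p pics; python3 - <<'E'
from rig import env, viewer
import cv2
s=env.get_state(); print(s)
for n in ("scene","top","wrist"):
    d=viewer.get_image(n); cv2.imwrite(f"pics/a_{n}.png",d["image"][:,:,::-1]); print(n,d["intrinsics"],d["pose"])
E
```

```text
pics
{'clock': 0.0, 'qpos': array([-8.18766415e+01,  1.96353490e+01,  8.73779366e+01, -5.86847070e-04,
        7.30749756e+01, -8.36564270e+00]), 'qvel': array([-0.01695211, -0.00478226,  0.09611107,  0.07489255,  0.0762222 ,
        0.08644436]), 'joint_efforts': array([ 1.78621565e-03, -4.31232941e+01, -2.44221264e+01,  7.19072367e-02,
        5.60838764e-02, -1.15665039e-04]), 'eef_pos': array([ 0.14896637, -0.50298898,  0.22605052]), 'ee_rot': array([[ 2.83833973e-01, -9.58873414e-01, -2.27373268e-04],
       [-9.58872228e-01, -2.83833983e-01,  1.52360713e-03],
       [-1.52548263e-03, -2.14429552e-04, -9.99998813e-01]]), 'force': array([-0.33364529,  0.82303342, -0.45461492]), 'wrist_torque': array([-0.04846867, -0.0642405 ,  0.01942964]), 'gripper_width': 1.0017334970874103}
scene [[522.00368038   0.         317.03839589]
 [  0.         522.00368038 236.26670948]
 [  0.           0.           1.        ]] [[-0.08151774  0.70842805 -0.7010596   1.4197139 ]
 [ 0.99648289  0.071629   -0.0434871   0.00642395]
 [ 0.01940872 -0.70213887 -0.71177547  0.94286165]
 [ 0.          0.          0.          1.        ]]
top [[510.55572006   0.         311.7784918 ]
 [  0.         510.55572006 233.92632724]
 [  0.           0.           1.        ]] [[-0.01721845 -0.99539298  0.09432042  0.480648  ]
 [-0.99983097  0.01774952  0.0047943  -0.05129536]
 [-0.00644635 -0.09422192 -0.99553035  1.24804818]
 [ 0.          0.          0.          1.        ]]
wrist [[407.69089798   0.         314.59737305]
 [  0.         407.69089798 241.52363191]
 [  0.           0.           1.        ]] [[ 0.28346881 -0.92831632 -0.24057064  0.21304099]
 [-0.9589805  -0.27475776 -0.06974644 -0.48511305]
 [-0.0013519   0.2504735  -0.96812251  0.38441509]
 [ 0.          0.          0.          1.        ]]
```

View pics/a_scene.png

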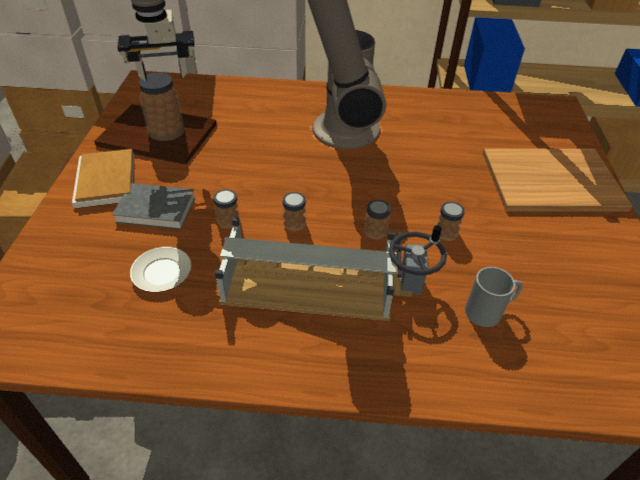

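View pics/a_top.png

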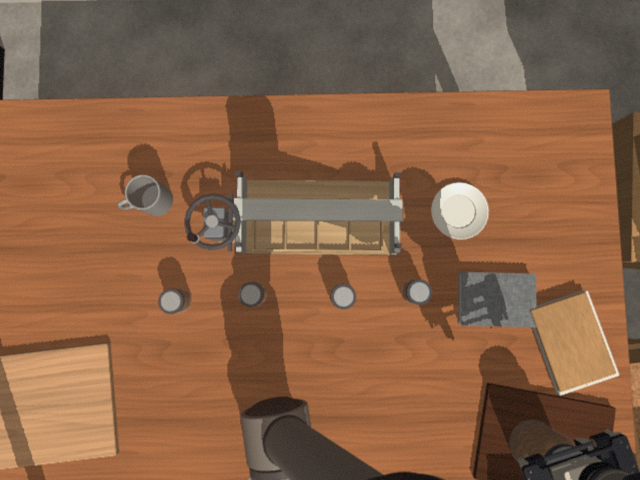

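```bash
cat > h.py <<'E'
import numpy as np, cv2
from rig import env, viewer
def unproj(d,uv,z):
    K=d["intrinsics"];P=d["pose"]
    r=P[:3,:3]@np.linalg.inv(K)@np.array([uv[0],uv[1],1.]); o=P[:3,3]
    return o+r*(z-o[2])/r[2]
def proj(d,p):
    K=d["intrinsics"];P=d["pose"]; c=P[:3,:3].T@(np.array(p)-P[:3,3]); c=K@c; return c[:2]/c[2]
def cen(r): return [(r[0]+r[2])/2,(r[1]+r[3])/2]
def save(d,n,box=None,k=1):
    im=d["image"][:,:,::-1]
    if box: im=im[box[1]:box[3],box[0]:box[2]]
    cv2.imwrite(f"pics/{n}.png",cv2.resize(im,None,fx=k,fy=k,interpolation=cv2.INTER_CUBIC))
E
python3 - <<'E'
from h import *
np.set_printoptions(precision=4,suppress=True)
for n in ("top","scene"):
    d=viewer.get_image(n)
    print(n)
    for t,z in (("lid0_top",.0825),("jar0",None),("wheel",.112),("crank_mid",None),("keeper",.097),("rack",None),("tankard",None),("book",None),("plate",None)):
        for r in viewer.trace(d,t):
            if r["p"]<.2: continue
            m=cv2.moments(r["region"].astype(np.uint8)); c=[m["m10"]/m["m00"],m["m01"]/m["m00"]]
            print(t,round(r["p"],2),np.array(r["rect"]).round(1),"cen",np.round(c,1),unproj(d,cen(r["rect"]),z or .06).round(4)[:2],unproj(d,c,z or .06).round(4)[:2], m["m00"])
    if n=="top": save(d,"b_top",(160,150,440,330),2.8)
    else: save(d,"b_scene",(200,180,500,340),2.6)
E
```

```text
top
lid0_top 0.8 [155.6 288.4 184.  314.1] cen [170.6 300.2] [0.4434 0.2791] [0.4458 0.2773] 555.0
jar0 0.85 [235.5 281.4 267.3 310.7] cen [252.3 293.1] [0.4514 0.0965] [0.4581 0.0945] 654.0
jar0 0.8 [157.1 287.5 191.7 312.7] cen [174.4 299.9] [0.4451 0.2748] [0.4457 0.2749] 644.0
jar0 0.7 [328.4 286.6 356.6 309.2] cen [342.1 295.4] [ 0.4436 -0.1139] [ 0.4492 -0.1132] 540.0
jar0 0.59 [397.5 277.9 433.7 305.5] cen [415.9 291.1] [ 0.4549 -0.283 ] [ 0.4564 -0.2837] 701.0
jar0 0.33 [430.9 180.7 484.7 239.7] cen [459.1 210.3] [ 0.6429 -0.3887] [ 0.6428 -0.3918] 2543.0
jar0 0.3 [187.1 230.8 197.2 242.7] cen [191.5 236.6] [0.5916 0.2344] [0.592  0.2359] 77.0
wheel 0.68 [185.2 193.3 242.1 252. ] cen [212.1 222.2] [0.6176 0.1738] [0.6186 0.1773] 1289.0
crank_mid 0.57 [183.3 170.1 406.3 253.7] cen [303.4 216.9] [ 0.6458 -0.0066] [ 0.6337 -0.0265] 14274.0
crank_mid 0.4 [186.2 230.2 196.4 243.6] cen [191.5 236.9] [0.5912 0.2364] [0.5913 0.2358] 64.0
keeper 0.64 [225.6 191.8 402.6 252.9] cen [316.5 209.3] [ 0.616  -0.0515] [ 0.6458 -0.0574] 3700.0
rack 0.58 [183.5 192.  241.9 253.9] cen [211.3 22
[... 1280 characters left out ...]
113 0.2377] 117.0
keeper 0.82 [219.8 238.7 401.6 278.2] cen [308.9 255.1] [ 0.6558 -0.0535] [ 0.6463 -0.0584] 3483.0
rack 0.63 [215.1 217.4 444.6 321.4] cen [323.9 274.7] [ 0.6511 -0.0105] [ 0.6679 -0.0225] 14693.0
tankard 0.95 [466.5 265.8 523.  324.8] cen [491.6 296. ] [0.6898 0.3483] [0.6923 0.3412] 2171.0
tankard 0.38 [286.2 194.7 302.9 213.6] cen [294.  201.5] [ 0.4423 -0.1134] [ 0.4324 -0.116 ] 345.0
book 0.68 [113.7 180.9 194.3 230. ] cen [155.1 205.9] [ 0.4833 -0.4621] [ 0.4847 -0.4589] 2909.0
book 0.42 [211.3 190.  237.8 205.9] cen [225.1 198.9] [ 0.4372 -0.2933] [ 0.4406 -0.2911] 351.0
plate 0.61 [128.  249.8 190.6 296.4] cen [160.4 269.2] [ 0.6988 -0.3843] [ 0.6875 -0.3852] 2191.0
```

View pics/b_top.png

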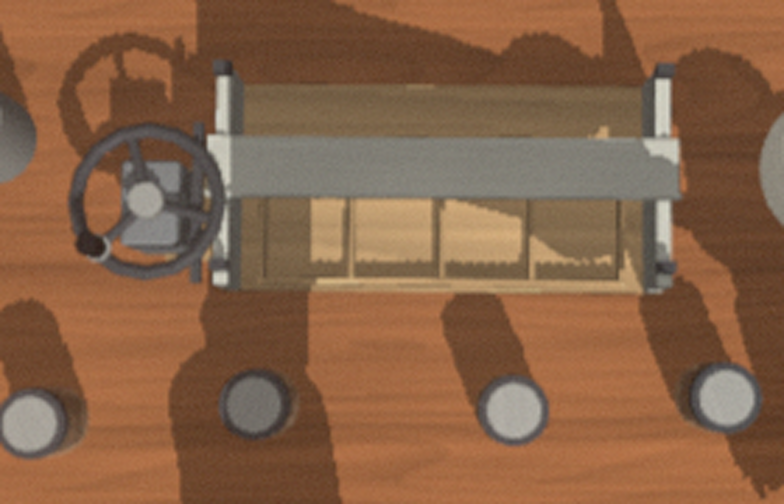

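View pics/b_scene.png

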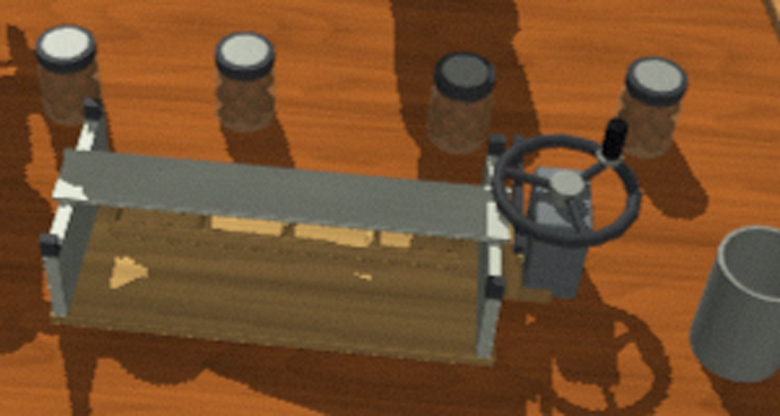

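```bash
cat > fit.py <<'E'
from h import *
from scipy.optimize import least_squares
np.set_printoptions(precision=4,suppress=True)
T=viewer.get_image("top");S=viewer.get_image("scene")
tp=lambda a,b:(160+a/2.8,150+b/2.8)
sp=lambda a,b:(200+a/2.6,180+b/2.6)
# (view, uv, rack x,y,z, uses q)
L=[(T,tp(146,199),20,238,114,0),(S,sp(567,182),20,238,114,0),
(T,tp(224,66),130,180,109,0),(T,tp(665,69),130,-180,109,0),
(S,sp(50,241),130,-180,109,0),(S,sp(495,285),130,180,109,0),
(T,tp(679,139),125,-192,97,1),(T,tp(681,197),75,-192,97,1),(T,tp(209,136),125,192,97,1),
(S,sp(65,150),75,-192,97,1),(S,sp(55,198),125,-192,97,1),(S,sp(511,238),125,192,97,1)]
def W(p,x,y,z,u):
    x=x/1e3-(p[3] if u else 0);y=y/1e3;c,s=np.cos(p[2]),np.sin(p[2])
    return np.array([p[0]+c*x-s*y,p[1]+s*x+c*y,z/1e3])
f=lambda p:np.concatenate([proj(d,W(p,x,y,z,u))-uv for d,uv,x,y,z,u in L])
r=least_squares(f,[.6,-.05,0,.03],loss="soft_l1")
print(r.x,np.degrees(r.x[2]));print(f(r.x).reshape(-1,2).round(1))
if __name__=="__main__":
    for y in (-115.5,-38.5,38.5,115.5): print(W(r.x,0,y,12,0))
    ax=W(r.x,20,238,131,0);print("axis",ax)
    for n,d,u in(("top",T,(191.6,236.5)),("scene",S,(436.6,233))):
        c=unproj(d,u,.131);v=c-ax;print(n,c,np.hypot(*v[:2]),np.degrees(np.arctan2(v[1],v[0])))
E
python3 fit.py
```

```text
[ 0.5962 -0.0591 -0.0242  0.0513] -1.386848174104691
[[-0.7 -0.4]
 [-0.4 -0.4]
 [-1.3 -0.7]
 [ 0.  -0.9]
 [-1.  -1.4]
 [ 0.1 -2.1]
 [-0.3 -0.4]
 [-0.8  0.7]
 [-1.  -0.3]
 [-0.2  1. ]
 [-1.6 -1.2]
 [-0.9 -0.3]]
[ 0.5934 -0.1746  0.012 ]
[ 0.5953 -0.0976  0.012 ]
[ 0.5972 -0.0207  0.012 ]
[0.599  0.0563 0.012 ]
axis [0.622  0.1783 0.131 ]
top [0.5855 0.2185 0.131 ] 0.05430989421084001 132.1927436074915
scene [0.5833 0.2193 0.131 ] 0.05633192647547481 133.32321411390498
```

```bash
python3 -m creep '{"hand":[80,70,60,50,50,50,50,50,50,50,50,50],"travel":[[-24,-26,0],[-47,-52,0],[-71,-78,0],[-95,-104,0],[-118,-130,0],[-142,-156,0],[-166,-182,0],[-189,-208,0],[-213,-234,0],[-237,-260,0],[-260,-285,0],[-284,-311,0]],"roll":[-6.1,-12.2,-18.4,-24.5,-30.6,-36.7,-42.9,-49,-55.1,-61.2,-67.4,-73.5]}' 20
cat > st.py <<'E'
from h import *
s=env.get_state();np.set_printoptions(precision=4,suppress=True)
print(round(s["clock"],2),s["eef_pos"],"ang",np.degrees(np.arctan2(s["ee_rot"][1,0],s["ee_rot"][0,0])).round(2),"F",s["force"].round(1),"w",round(s["gripper_width"]*91.8,1),"q",s["qpos"].round(1))
E
python3 st.py
```

```text
clock: 2.25
eef_pos: [0.3672, -0.1413, 0.227]
ee_rot: [[1.0, 0.005, 0.001], [0.005, -1.0, -0.001], [0.001, 0.001, -1.0]]
force: [0.1, -0.4, -0.3]
gripper_width: 0.545
2.25 [ 0.3672 -0.1413  0.227 ] ang 0.29 F [ 0.1 -0.4 -0.3] w 50.1 q [-32.2   5.6 105.8  -0.   68.6 -32.5]
```

```bash
python3 -m creep '{"hand":[50,50,50,50,50,50,50,50,50,50,50,50],"travel":[[20,-33,0],[40,-66,0],[60,-98,0],[79,-131,0],[99,-164,5],[119,-196,10],[139,-229,15],[159,-262,20],[178,-295,25],[198,-327,30],[218,-360,35],[218,-360,35]],"roll":[0.3,0.3,0.3,0.3,0.3,0.3,0.3,0.3,0.3,0.3,0.3,0.3]}'
python3 - <<'E'
from h import *
d=viewer.get_image("wrist");save(d,"c_wrist")
t=viewer.get_image("top");save(t,"c_top",(120,150,320,330),3)
for x in (d,t):
  for r in viewer.look_for(x,"crank_mid")[:2]: print(r["rect"],r["p"],unproj(x,cen(r["rect"]),.131))
E
python3 st.py
```

```text
clock: 3.25
eef_pos: [0.5862, 0.2225, 0.1891]
ee_rot: [[1.0, -0.002, -0.001], [-0.002, -1.0, 0.002], [-0.001, -0.002, -1.0]]
force: [-2.4, -0.9, 0.2]
gripper_width: 0.542
[290.6, 249.4, 330.1, 295.3] 0.7 [0.58341833 0.21497533 0.131     ]
3.45 [0.5844 0.2165 0.1916] ang -0.32 F [-0.1  0.4  0.4] w 50.2 q [13.3 31.5 73.7 -0.  74.8 13.6]
```

View pics/c_wrist.png

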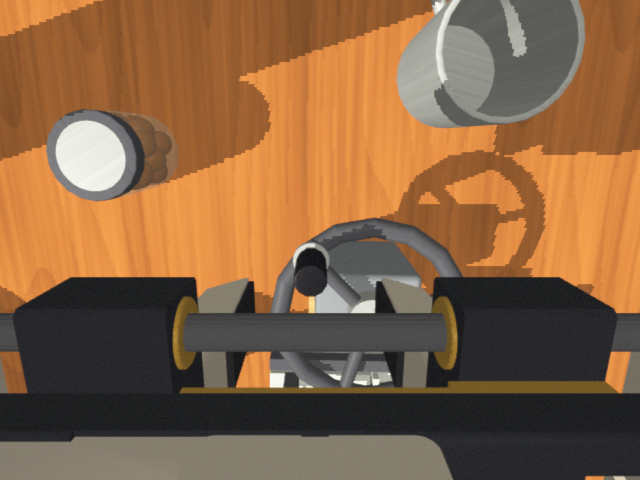

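```bash
python3 -m creep '{"hand":[50,50,50,50,50,50,17,15,15,15,15,15],"travel":[[0,-1,20],[0,-1,40],[0,-1,55],[0,-1,68],[0,-1,69],[0,-1,69],[0,-1,69],[0,-1,69],[0,-1,69],[0,-1,69],[0,-1,69],[0,-1,69]],"roll":[0,0,0,0,0,0,0,0,0,0,0,0]}' 15
python3 - <<'E'
from h import *
d=viewer.get_image("wrist");save(d,"d_wrist")
t=viewer.get_image("scene");save(t,"d_sc",(340,150,540,330),3)
E
python3 st.py
```

```text
clock: 4.45
eef_pos: [0.5847, 0.2182, 0.123]
ee_rot: [[1.0, -0.005, 0.0], [-0.005, -1.0, 0.0], [0.0, -0.0, -1.0]]
force: [-1.0, -0.7, 2.0]
gripper_width: 0.19
4.55 [0.5847 0.2183 0.123 ] ang -0.3 F [-0.2  0.7  1.9] w 17.3 q [13.4 35.1 78.8 -0.  66.1 13.7]
```

View pics/d_wrist.png

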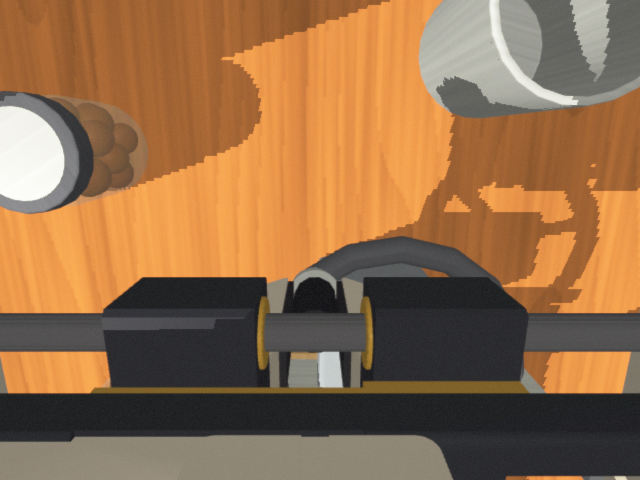

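View pics/d_sc.png

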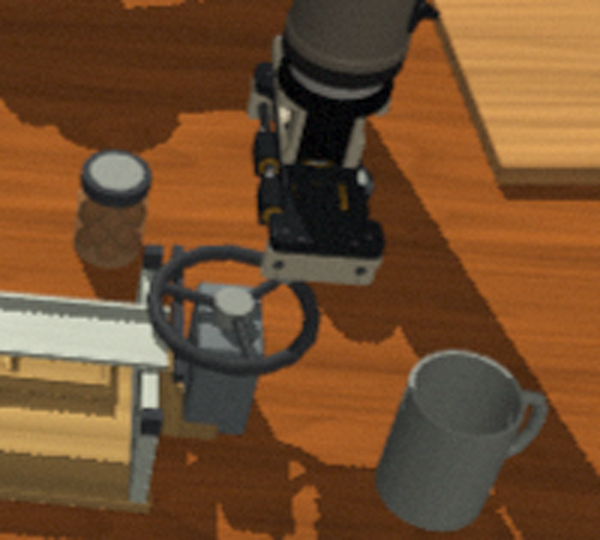

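```bash
cat > circ.py <<'E'
import sys,numpy as np
a0,da,n=map(float,sys.argv[1:4]);R=54
a=np.radians(a0+da*np.arange(1,int(n)+1));b=np.radians(a0)
print([[round(R*(np.cos(t)-np.cos(b)),1),round(-R*(np.sin(t)-np.sin(b)),1),0] for t in a])
E
python3 circ.py 133 12 12; python3 circ.py 277 12 9
```

```text
[[np.float64(-7.4), np.float64(8.5), 0], [np.float64(-12.9), np.float64(18.4), 0], [np.float64(-16.2), np.float64(29.2), 0], [np.float64(-17.2), np.float64(40.4), 0], [np.float64(-15.8), np.float64(51.6), 0], [np.float64(-12.1), np.float64(62.3), 0], [np.float64(-6.3), np.float64(72.0), 0], [np.float64(1.4), np.float64(80.2), 0], [np.float64(10.6), np.float64(86.7), 0], [np.float64(21.0), np.float64(91.1), 0], [np.float64(32.1), np.float64(93.3), 0], [np.float64(43.4), np.float64(93.1), 0]]
[[np.float64(11.0), np.float64(-2.5), 0], [np.float64(21.2), np.float64(-7.3), 0], [np.float64(30.2), np.float64(-14.1), 0], [np.float64(37.7), np.float64(-22.6), 0], [np.float64(43.1), np.float64(-32.5), 0], [np.float64(46.4), np.float64(-43.3), 0], [np.float64(47.4), np.float64(-54.5), 0], [np.float64(46.0), np.float64(-65.7), 0], [np.float64(42.4), np.float64(-76.4), 0]]
```

```bash
python3 -m creep '{"hand":[15,15,15,15,15,15,15,15,15,15,15,15],"travel":[[-7.4,8.5,0],[-12.9,18.4,0],[-16.2,29.2,0],[-17.2,40.4,0],[-15.8,51.6,0],[-12.1,62.3,0],[-6.3,72,0],[1.4,80.2,0],[10.6,86.7,0],[21,91.1,0],[32.1,93.3,0],[43.4,93.1,0]],"roll":[0,0,0,0,0,0,0,0,0,0,0,0]}'
python3 - <<'E'
from h import *
t=viewer.get_image("scene");save(t,"e_sc",(200,150,540,330),2.2)
E
python3 st.py
```

```text
clock: 5.55
eef_pos: [0.6287, 0.1248, 0.1229]
ee_rot: [[1.0, -0.006, -0.0], [-0.006, -1.0, 0.001], [-0.0, -0.001, -1.0]]
force: [-2.2, 8.3, 5.0]
gripper_width: 0.188
5.6 [0.6306 0.1252 0.1229] ang -0.36 F [1.5 4.5 4.6] w 17.9 q [ 4.3 36.9 75.4  0.1 67.6  4.7]
```

View pics/e_sc.png

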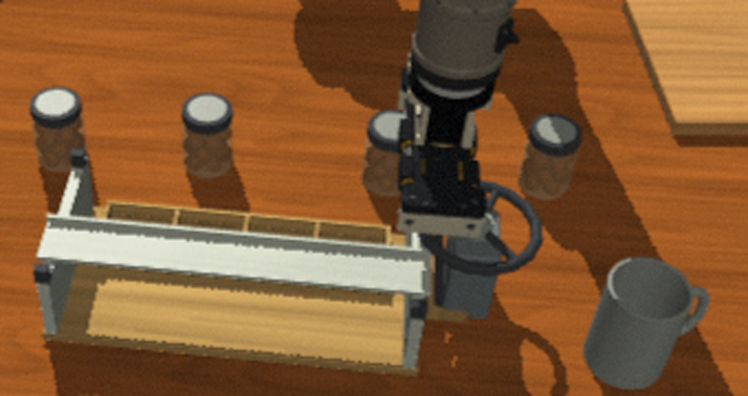

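```bash
python3 -m creep '{"hand":[15,15,15,15,15,15,15,15],"travel":[[11,-2.5,0],[21.2,-7.3,0],[30.2,-14.1,0],[37.7,-22.6,0],[43.1,-32.5,0],[46.4,-43.3,0],[47,-49,0],[47,-49,0]],"roll":[0,0,0,0,0,0,0,0]}'
python3 - <<'E'
from h import *
t=viewer.get_image("scene");save(t,"f_sc",(200,150,540,330),2.2)
E
python3 st.py
```

```text
clock: 6.27
eef_pos: [0.6751, 0.1744, 0.1229]
ee_rot: [[1.0, -0.004, -0.001], [-0.004, -1.0, -0.0], [-0.001, 0.0, -1.0]]
force: [-3.2, 0.4, 7.4]
gripper_width: 0.192
6.32 [0.675  0.1739 0.1229] ang -0.25 F [-3.4  1.6  6.9] w 17.7 q [ 8.2 42.7 64.1 -0.  73.3  8.4]
```

View pics/f_sc.png

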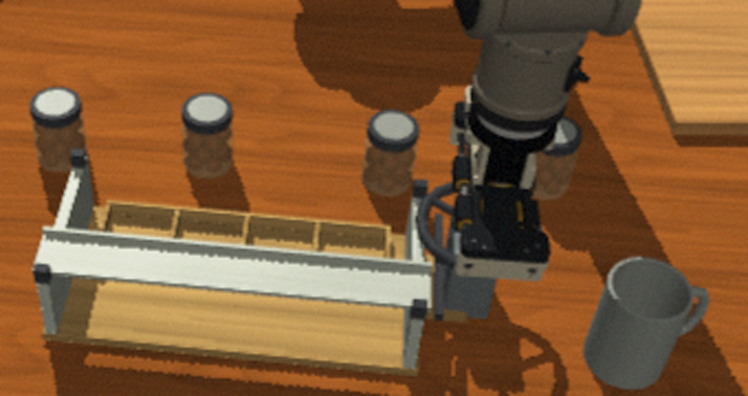

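```bash
python3 -m creep '{"hand":[15,15,15,15],"travel":[[0.3,-3,0],[0.3,-6,0],[0,-9,0],[0,-9,0]],"roll":[0,0,0,0]}'; python3 st.py
```

```text
clock: 6.65
eef_pos: [0.6752, 0.1776, 0.1229]
ee_rot: [[1.0, -0.007, -0.002], [-0.007, -1.0, -0.008], [-0.002, 0.008, -1.0]]
force: [-3.9, -12.7, 7.1]
gripper_width: 0.192
6.65 [0.6752 0.1776 0.1229] ang -0.38 F [ -3.9 -12.7   7.1] w 17.6 q [ 8.6 42.9 63.6 -0.4 73.6  9.2]
```

```bash
python3 -m creep '{"hand":[15,15,30,45,45,45,45,45,45,45],"travel":[[0,0,0],[0,3,0],[0,5,0],[0,5,0],[0,5,0],[0,5,-20],[0,5,-50],[0,5,-85],[-20,5,-85],[-60,-15,-85]],"roll":[0,0,0,0,0,0,0,0,0,0]}'
python3 - <<'E'
from h import *
for n in("scene","top"):
  t=viewer.get_image(n)
  if n=="scene": save(t,"g_sc",(180,150,540,330),2.2)
  else: save(t,"g_top",(160,150,440,330),2.8)
  for r in viewer.trace(t,"jar0"):
    if r["p"]>.3: print(n,"jar",np.round(r["rect"],1),round(r["p"],2))
  for r in viewer.trace(t,"lid0_top"):
    if r["p"]<.3: continue
    m=cv2.moments(r["region"].astype(np.uint8)); c=[m["m10"]/m["m00"],m["m01"]/m["m00"]]
    print(n,"lid",np.round(c,1),round(r["p"],2),unproj(t,c,.0765).round(4),unproj(t,c,.0825).round(4))
E
python3 st.py
```

```text
clock: 7.48
eef_pos: [0.6214, 0.1937, 0.2092]
ee_rot: [[1.0, -0.009, 0.007], [-0.009, -1.0, -0.001], [0.007, 0.001, -1.0]]
force: [-0.7, 1.0, -0.9]
gripper_width: 0.49
scene jar [282.8 192.9 306.  231.2] 0.94
scene jar [366.1 198.  391.2 241.1] 0.84
scene jar [215.6 188.5 240.1 230.5] 0.75
scene jar [435.4 223.8 460.3 237.9] 0.74
top jar [398.8 279.  433.  306.2] 0.86
top jar [331.5 284.7 355.4 307.1] 0.67
top jar [235.5 282.9 267.8 311.5] 0.58
7.78 [0.6186 0.1965 0.2078] ang -0.3 F [-1.   0.1 -0.5] w 45.4 q [10.9 33.7 67.4 -0.  78.9 11.2]
```

View pics/g_sc.png

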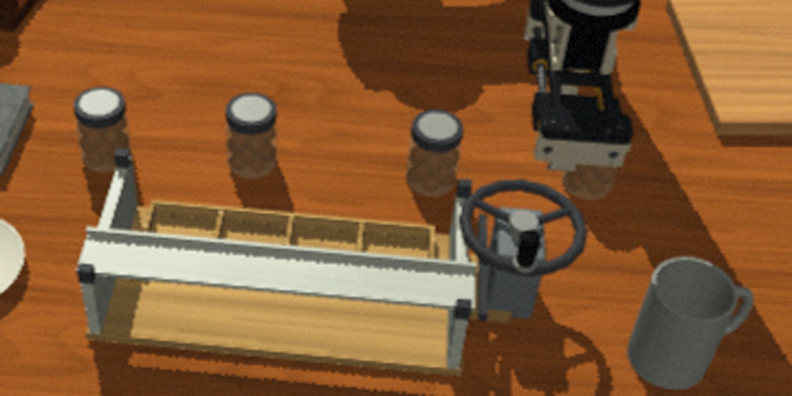

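View pics/g_top.png

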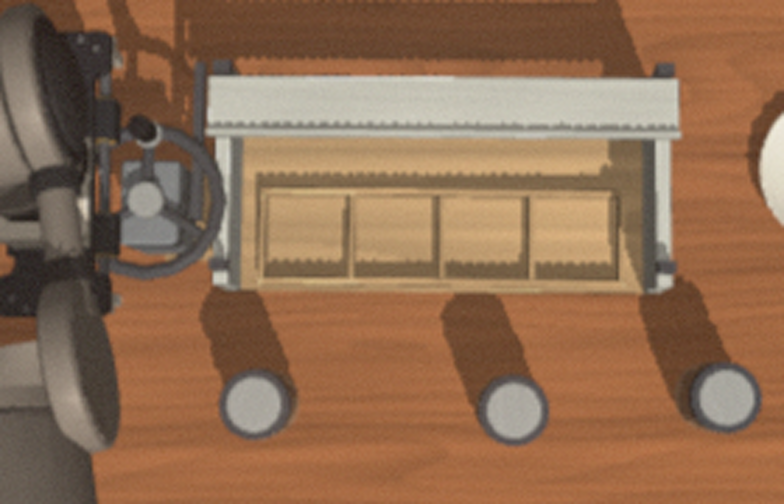

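```bash
sed -i 's/^r=least/r=least/' fit.py; python3 - <<'E'
from h import *
t=viewer.get_image("top")
tp=lambda a,b:(160+a/2.8,150+b/2.8)
P=[.5962,-.0591,-.0242]
def inv(w):
    c,s=np.cos(P[2]),np.sin(P[2]);d=w[:2]-P[:2];return np.array([c*d[0]+s*d[1],-s*d[0]+c*d[1]])
for u in (350,438.5,527): 
  for v in (192,278): print(u,v,(inv(unproj(t,tp(u,v),.03))*1e3).round(1))
for u in ((258,190),(618,190),(258,281),(618,281)):print(u,(inv(unproj(t,tp(*u),.03))*1e3).round(1))
for u in ((254,404),(514,410),(726,397),(31,422)): print(unproj(t,tp(*u),.0825).round(4))
E
```

```text
350 192 [36.2 78.3]
350 278 [-37.8  77.4]
438.5 192 [36.7  2.3]
438.5 278 [-37.3   1.9]
527 192 [ 37.1 -73.6]
527 278 [-36.8 -73.6]
(258, 190) [ 37.4 157.4]
(618, 190) [  39.3 -151.6]
(258, 281) [-40.8 156. ]
(618, 281) [ -38.8 -151.2]
[0.456  0.0953 0.0825]
[ 0.4476 -0.1153  0.0825]
[ 0.4551 -0.287   0.0825]
[0.4446 0.2762 0.0825]
```

```bash
python3 -m creep '{"hand":[60,91,91,91,91,91],"travel":[[-37,-15,0],[-74,-32,0],[-111,-50,0],[-148,-67,0],[-174,-80,0],[-174,-80,0]],"roll":[0,0,0,0,0,0]}'
cat > lid.py <<'E'
from h import *
env.get_state()
d=viewer.get_image("wrist");d=viewer.get_image("wrist");d=viewer.get_image("wrist")
import sys
save(d,sys.argv[1])
z=float(sys.argv[2]) if len(sys.argv)>2 else .0825
for r in viewer.trace(d,"lid0_top"):
    if r["p"]<.3: continue
    c,hull=None,None
    cs,_=cv2.findContours(r["region"].astype(np.uint8),0,2);k=max(cs,key=cv2.contourArea)
    e=cv2.fitEllipse(k)
    print("lid",np.round(r["rect"]),round(r["p"],2),unproj(d,cen(r["rect"]),z).round(4),"ell",np.round(e[0],1),np.round(e[1],1),unproj(d,e[0],z).round(4))
for r in viewer.look_for(d,"jar0")[:3]: print("jar",np.round(r["rect"]),round(r["p"],2))
E
python3 lid.py h_w; python3 st.py
```

```text
clock: 8.33
eef_pos: [0.4407, 0.2794, 0.208]
ee_rot: [[1.0, -0.002, -0.002], [-0.002, -1.0, 0.001], [-0.002, -0.001, -1.0]]
force: [0.4, 1.0, -0.2]
gripper_width: 0.873
lid [272. 190. 355. 273.] 0.57 [0.4438 0.2778 0.0825] ell [312.9 231.2] [78.2 79.1] [0.4434 0.2783 0.0825]
jar [297. 363. 357. 386.] 0.83
jar [272. 182. 354. 270.] 0.73
8.58 [0.4458 0.2769 0.2076] ang -0.39 F [-0.3 -0.2 -0.1] w 90.4 q [23.5 20.5 89.2 -0.  70.3 23.9]
```

View pics/h_w.png

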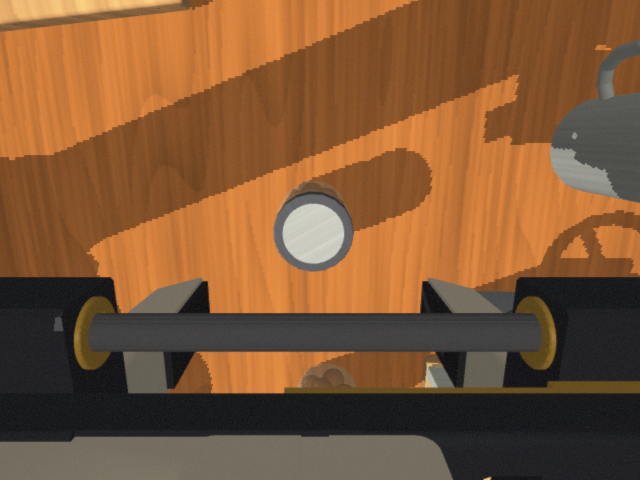

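```bash
python3 -m creep '{"hand":[91,91,91,91,91,91,91,58,55,55,55,55],"travel":[[-2,-1,30],[-2,-1,60],[-2,-1,90],[-2,-1,120],[-2,-1,150],[-2,-1,179],[-2,-1,179],[-2,-1,179],[-2,-1,179],[-2,-1,179],[-2,-1,179],[-2,-1,179]],"roll":[0,0,0,0,0,0,0,0,0,0,0,0]}' 22; python3 st.py
```

```text
clock: 9.58
eef_pos: [0.443, 0.2788, 0.0301]
ee_rot: [[1.0, -0.005, 0.003], [-0.005, -1.0, 0.001], [0.003, -0.001, -1.0]]
force: [0.4, 0.5, 0.6]
gripper_width: 0.675
9.58 [0.443  0.2788 0.0301] ang -0.31 F [0.4 0.5 0.6] w 62.0 q [ 23.8  33.2 101.   -0.   45.6  24.1]
```

```bash
python3 -m creep '{"hand":[55,55,55,55,55,55,55,55,55],"travel":[[0,0,0],[0,0,0],[0,0,-20],[0,0,-50],[0,0,-80],[0,0,-110],[0,0,-140],[0,0,-160],[0,0,-160]],"roll":[0,0,0,0,0,0,0,0,0]}'; python3 st.py
python3 - <<'E'
from h import *
t=viewer.get_image("scene");save(t,"i_sc",(180,100,540,330),2)
E
```

```text
clock: 10.33
eef_pos: [0.4439, 0.2794, 0.193]
ee_rot: [[1.0, -0.005, 0.007], [-0.005, -1.0, 0.003], [0.007, -0.003, -1.0]]
force: [0.8, 0.7, -2.5]
gripper_width: 0.646
10.33 [0.4439 0.2794 0.193 ] ang -0.3 F [ 0.8  0.7 -2.5] w 59.3 q [23.8 21.  90.9 -0.  67.7 24.1]
```

View pics/i_sc.png

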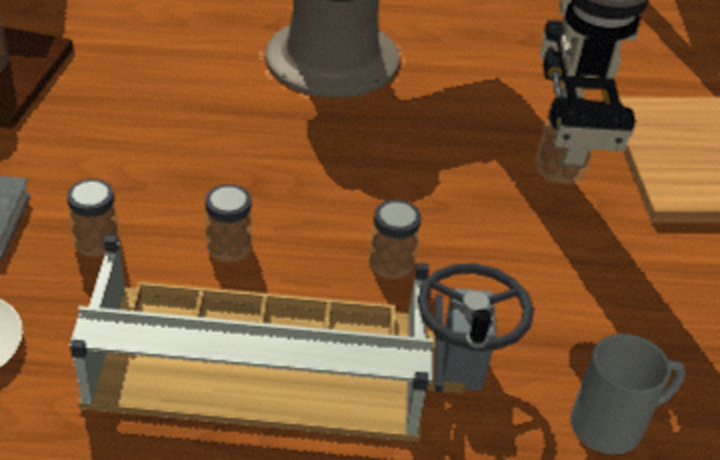

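```bash
python3 -m creep '{"hand":[55,55,55,55,55,55,55,55,55,55,55,55],"travel":[[15,21,0],[31,44,0],[47,67,0],[63,90,0],[79,113,0],[95,135,0],[111,157,0],[127,180,0],[141,201,0],[150,213,0],[156,221,0],[156,221,0]],"roll":[0,0,0,0,0,0,0,0,0,0,0,0]}'
python3 - <<'E'
from h import *
t=viewer.get_image("scene");t=viewer.get_image("scene");t=viewer.get_image("scene");save(t,"j_sc",(180,100,540,330),2)
t=viewer.get_image("wrist");save(t,"j_w")
E
 python3 st.py
```

```text
clock: 11.38
eef_pos: [0.5971, 0.0554, 0.187]
ee_rot: [[1.0, -0.007, -0.002], [-0.007, -1.0, -0.0], [-0.002, 0.0, -1.0]]
force: [-0.5, 0.4, -2.6]
gripper_width: 0.649
11.58 [0.5962 0.0579 0.1885] ang -0.23 F [ 0.6 -0.3 -3.5] w 59.5 q [-1.8 29.1 78.4  0.  72.5 -1.6]
```

View pics/j_sc.png

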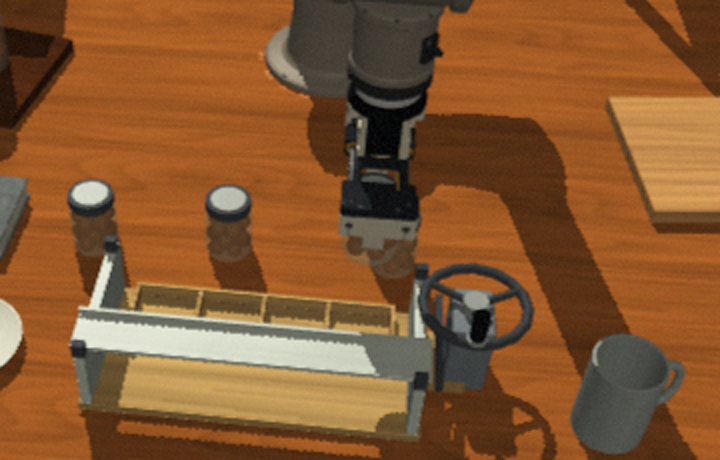

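View pics/j_w.png

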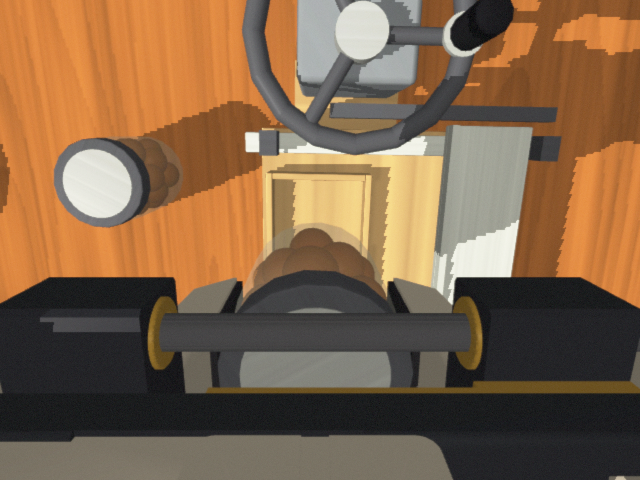

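```bash
python3 - <<'E'
from h import *
t=viewer.get_image("wrist")
for u in ((267,176),(372,176),(275,181),(363,181)): print(u,unproj(t,u,.03).round(4))
for u in ((360,30),): print(u,unproj(t,u,.114).round(4))
P=[.5962,-.0591,-.0242]
def W(x,y,z):
    c,s=np.cos(P[2]),np.sin(P[2]);return [P[0]+c*x-s*y,P[1]+s*x+c*y,z]
print(W(-.041,.1565,.03),W(.041,.1565,.03), [proj(t,W(x,.1565,.03)).round(0) for x in(-.041,.041)],[proj(t,W(x,.1515,.03)).round(0) for x in(-.036,.036)])
E
```

```text
(267, 176) [0.5591 0.0945 0.03  ]
(372, 176) [0.64   0.0942 0.03  ]
(275, 181) [0.5652 0.0906 0.03  ]
(363, 181) [0.6332 0.0904 0.03  ]
(360, 30) [0.6199 0.1774 0.114 ]
[np.float64(0.5589989353791928), np.float64(0.0983462790639351), 0.03] [np.float64(0.6409749253109985), np.float64(0.09636207274893287), 0.03] [array([267., 171.]), array([373., 173.])] [array([273., 178.]), array([366., 180.])]
```

```bash
python3 -m creep '{"hand":[55,55,55,55,55,55,55,55,55,55],"travel":[[3,1,20],[3,1,50],[3,1,80],[3,1,105],[3,1,120],[3,1,130],[3,1,137],[3,1,142],[3,1,145],[3,1,145]],"roll":[0,0,0,0,0,0,0,0,0,0]}'; python3 st.py
```

```text
clock: 12.47
eef_pos: [0.6002, 0.0557, 0.044]
ee_rot: [[1.0, -0.005, 0.001], [-0.005, -1.0, -0.0], [0.001, 0.0, -1.0]]
force: [-0.3, -0.5, -2.7]
gripper_width: 0.647
12.47 [0.6002 0.0557 0.044 ] ang -0.3 F [-0.3 -0.5 -2.7] w 59.4 q [-2.  38.4 86.9 -0.  54.7 -1.7]
```

```bash
python3 -m creep '{"hand":[55,55,60,75,80,80,80,80,80,80,80,80],"travel":[[0,0,2],[0,0,2],[0,0,2],[0,0,2],[0,0,2],[0,0,2],[0,0,-15],[0,0,-45],[0,0,-80],[0,0,-115],[0,0,-150],[0,0,-150]],"roll":[0,0,0,0,0,0,0,0,0,0,0,0]}'; python3 lid.py k_w .095;python3 st.py
```

```text
clock: 13.47
eef_pos: [0.6035, 0.0556, 0.2021]
ee_rot: [[1.0, -0.005, 0.014], [-0.005, -1.0, -0.001], [0.014, 0.0, -1.0]]
force: [1.2, 0.2, 0.6]
gripper_width: 0.872
lid [272. 195. 359. 286.] 0.6 [0.6017 0.0552 0.095 ] ell [312.9 240.7] [85.5 87.3] [0.5998 0.0552 0.095 ]
lid [237.   3. 545. 390.] 0.54 [0.6499 0.0839 0.095 ] ell [376.7 152.9] [279.4 366.2] [0.6399 0.1113 0.095 ]
jar [272. 185. 357. 281.] 0.92
jar [ 51. 132. 178. 222.] 0.88
jar [ 51. 135. 148. 221.] 0.38
13.72 [0.5991 0.0556 0.1922] ang -0.31 F [-0.8 -0.4 -0.1] w 80.0 q [-2.  29.3 77.5 -0.  73.4 -1.7]
```

View pics/k_w.png

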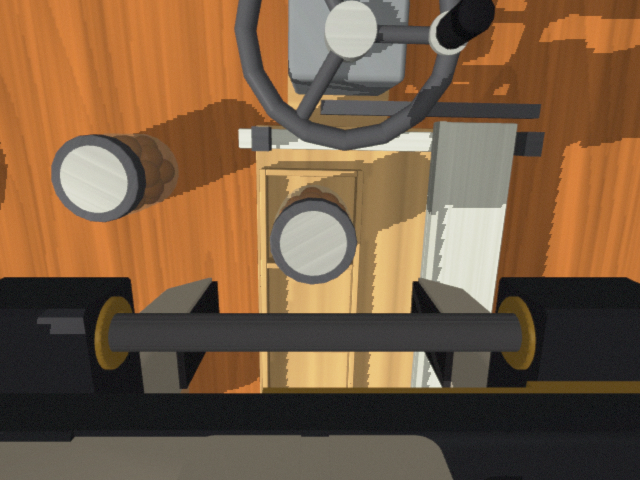

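```bash
python3 -m creep '{"hand":[40,10,0,0,0,0,0,0,0,0,0,0],"travel":[[0,0,0],[0,0,15],[0,0,35],[0,0,60],[0,0,80],[0,0,88],[0,0,91],[0,0,94],[0,0,97],[0,0,100],[0,0,103],[0,0,105]],"roll":[0,0,0,0,0,0,0,0,0,0,0,0]}'; python3 st.py
```

```text
clock: 14.72
eef_pos: [0.6007, 0.0556, 0.09]
ee_rot: [[1.0, -0.005, 0.002], [-0.005, -1.0, -0.0], [0.002, 0.0, -1.0]]
force: [-1.4, 0.7, 5.6]
gripper_width: 0.05
14.72 [0.6007 0.0556 0.09  ] ang -0.31 F [-1.4  0.7  5.6] w 4.6 q [-2.  35.1 84.7 -0.  60.1 -1.7]
```

```bash
python3 -m creep '{"hand":[0,0,0,0],"travel":[[0,0,1],[0,0,2],[0,0,3],[0,0,3]],"roll":[0,0,0,0]}'; python3 st.py
```

```text
clock: 15.05
eef_pos: [0.601, 0.0556, 0.0882]
ee_rot: [[1.0, -0.005, 0.004], [-0.005, -1.0, -0.0], [0.004, 0.0, -1.0]]
force: [-3.1, -0.5, 11.3]
gripper_width: 0.007
15.05 [0.601  0.0556 0.0882] ang -0.3 F [-3.1 -0.5 11.3] w 0.6 q [-2.  35.2 84.8 -0.  59.8 -1.7]
```

```bash
python3 -m creep '{"hand":[0,0,0],"travel":[[0,0,2],[0,0,4],[0,0,4]],"roll":[0,0,0]}'; python3 st.py
```

```text
clock: 15.3
eef_pos: [0.6017, 0.0556, 0.088]
ee_rot: [[1.0, -0.005, 0.007], [-0.005, -1.0, -0.001], [0.007, 0.0, -1.0]]
force: [-10.7, -0.3, 34.1]
gripper_width: 0.007
15.3 [0.6017 0.0556 0.088 ] ang -0.29 F [-10.7  -0.3  34.1] w 0.6 q [-2.  35.2 84.8 -0.  59.5 -1.7]
```

```bash
python3 -m creep '{"hand":[0,20,40,70,91,91,91,91],"travel":[[0,0,-20],[0,0,-55],[0,0,-95],[-25,-7,-130],[-60,-17,-130],[-95,-27,-130],[-130,-36,-130],[-144,-40,-130]],"roll":[0,0,0,0,0,0,0,0]}'; python3 lid.py l_w;python3 st.py
```

```text
clock: 15.97
eef_pos: [0.4522, 0.0973, 0.2124]
ee_rot: [[1.0, -0.004, -0.001], [-0.004, -1.0, 0.0], [-0.001, -0.0, -1.0]]
force: [0.7, 0.4, 0.0]
gripper_width: 0.463
lid [472. 244. 551. 279.] 0.91 [0.5996 0.0727 0.0825] ell [509.4 281.2] [66.5 79.6] [0.6001 0.0572 0.0825]
lid [416.   1. 640. 480.] 0.64 [0.6101 0.0886 0.0825] ell [544.1 170.8] [212.1 315.2] [0.6149 0.139  0.0825]
jar [443. 229. 550. 277.] 0.86
jar [278. 179. 359. 268.] 0.66
16.22 [0.4575 0.0962 0.2123] ang -0.32 F [ 0.5  0.6 -0.1] w 62.7 q [ 2.5 14.3 97.4 -0.  68.2  2.8]
```

View pics/l_w.png

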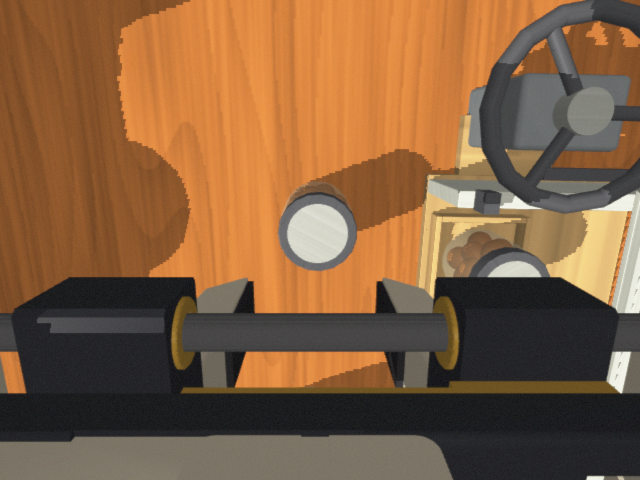

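```bash
python3 - <<'E'
from h import *
t=viewer.get_image("wrist");print(unproj(t,(317,231.5),.0825))
E
python3 st.py
```

```text
[0.4591891  0.09528205 0.0825    ]
16.27 [0.4575 0.0961 0.212 ] ang -0.33 F [-0.3  0.4 -0.2] w 66.9 q [ 2.5 14.3 97.4 -0.  68.3  2.8]
```

```bash
python3 -m creep '{"hand":[91,91,91,91,91,91,91,91,91,91,91,91],"travel":[[0,1,10],[0,1,20],[0,1,30],[0,1,40],[0,1,50],[0,1,60],[0,1,70],[0,1,80],[0,1,85],[0,1,90],[0,1,90],[0,1,90]],"roll":[7,14,21,28,35,42,49,56,63,70,70,70]}';python3 st.py
```

```text
clock: 17.27
eef_pos: [0.4568, 0.095, 0.1212]
ee_rot: [[0.34, -0.94, -0.001], [-0.94, -0.34, -0.0], [-0.0, 0.001, -1.0]]
force: [-0.9, 0.6, 0.1]
gripper_width: 0.99
17.27 [0.4568 0.095  0.1212] ang -70.13 F [-0.9  0.6  0.1] w 90.9 q [  2.3  20.6 104.8  -0.   54.7  72.5]
```

```bash
python3 -m creep '{"hand":[91,91,91,91,70,57,55,55,55,55,55,55],"travel":[[0,-1,30],[0,-1,60],[0,-1,91],[0,-1,91],[0,-1,91],[0,-1,91],[0,-1,91],[0,-1,91],[0,-1,91],[0,-1,91],[0,-1,91],[0,-1,91]],"roll":[0,0,0,0,0,0,0,0,0,0,0,0]}';python3 st.py
```

```text
clock: 18.27
eef_pos: [0.4579, 0.0958, 0.0319]
ee_rot: [[0.337, -0.941, 0.002], [-0.941, -0.337, 0.0], [0.001, -0.002, -1.0]]
force: [-1.5, 0.0, 7.7]
gripper_width: 0.648
18.27 [0.4579 0.0958 0.0319] ang -70.3 F [-1.5  0.   7.7] w 59.5 q [  2.4  29.  109.7  -0.   41.2  72.7]
```

```bash
python3 -m creep '{"hand":[55,55,55,55,55,55,55,55,55,55,55,55],"travel":[[0,0,-15],[0,0,-40],[0,0,-70],[0,0,-100],[0,0,-130],[0,0,-155],[0,0,-160],[0,0,-160],[0,0,-160],[0,0,-160],[0,0,-160],[0,0,-160]],"roll":[0,-2,-8,-15,-22,-29,-36,-43,-50,-57,-64,-70]}';python3 st.py
python3 - <<'E'
from h import *
t=viewer.get_image("scene");t=viewer.get_image("scene");t=viewer.get_image("scene");save(t,"m_sc",(180,100,540,330),2)
t=viewer.get_image("wrist");save(t,"m_w")
E
 python3 st.py
```

```text
clock: 19.27
eef_pos: [0.4566, 0.0957, 0.1906]
ee_rot: [[1.0, 0.001, -0.001], [0.001, -1.0, -0.0], [-0.001, 0.0, -1.0]]
force: [0.7, -0.3, -3.3]
gripper_width: 0.646
19.27 [0.4566 0.0957 0.1906] ang 0.06 F [ 0.7 -0.3 -3.3] w 59.3 q [ 2.4 15.5 99.3 -0.  65.2  2.4]
19.47 [0.4568 0.0957 0.1906] ang -0.5 F [ 0.8 -0.5 -2.4] w 59.4 q [ 2.4 15.6 99.3 -0.  65.1  2.9]
```

View pics/m_sc.png

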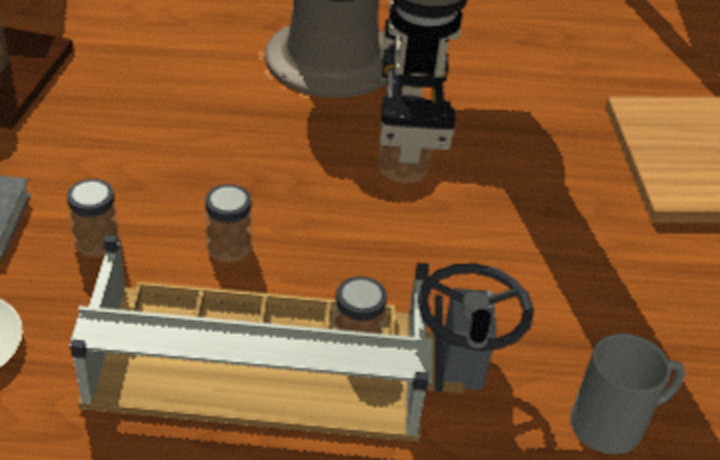

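View pics/m_w.png

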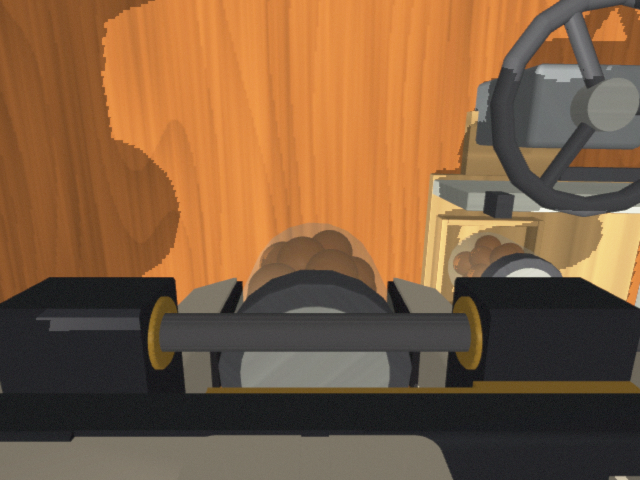

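```bash
python3 -m creep '{"hand":[55,55,55,55,55,55,55,55,55,55,55],"travel":[[14,11,0],[32,26,0],[50,41,0],[68,56,0],[86,70,0],[104,85,0],[122,100,0],[134,109,0],[142,115,0],[142,115,0],[142,115,0]],"roll":[0,0,0,0,0,0,0,0,-0.3,-0.3,-0.3]}';python3 st.py
```

```text
clock: 20.38
eef_pos: [0.5981, -0.0202, 0.1901]
ee_rot: [[1.0, -0.003, -0.001], [-0.003, -1.0, 0.0], [-0.001, -0.0, -1.0]]
force: [-0.1, 0.8, -3.7]
gripper_width: 0.649
20.38 [ 0.5981 -0.0202  0.1901] ang -0.16 F [-0.1  0.8 -3.7] w 59.6 q [-9.3 29.  78.3  0.  72.8 -9.1]
```

```bash
python3 -m creep '{"hand":[55,55,55,55,55,55,55,55,55,55],"travel":[[0,1,20],[0,1,50],[0,1,80],[0,1,105],[0,1,120],[0,1,130],[0,1,137],[0,1,142],[0,1,145],[0,1,145]],"roll":[0,0,0,0,0,0,0,0,0,0]}'; python3 st.py
```

```text
clock: 21.22
eef_pos: [0.5986, -0.021, 0.046]
ee_rot: [[1.0, -0.0, 0.001], [-0.0, -1.0, -0.0], [0.001, 0.0, -1.0]]
force: [0.3, 0.7, -3.2]
gripper_width: 0.648
21.22 [ 0.5986 -0.021   0.046 ] ang -0.02 F [ 0.3  0.7 -3.2] w 59.5 q [-9.3 38.  87.4 -0.  54.6 -9.3]
```

```bash
python3 -m creep '{"hand":[55,55,60,75,80,80,80,80,80,80,80,80],"travel":[[0,0,2],[0,0,2],[0,0,2],[0,0,2],[0,0,2],[0,0,2],[0,0,-15],[0,0,-45],[0,0,-80],[0,0,-115],[0,0,-150],[0,0,-150]],"roll":[0,0,0,0,0,0,0,0,0,0,0,0]}'; python3 lid.py n_w .095;python3 st.py
```

```text
clock: 22.22
eef_pos: [0.602, -0.0216, 0.204]
ee_rot: [[1.0, -0.0, 0.014], [-0.0, -1.0, -0.002], [0.014, 0.002, -1.0]]
force: [0.9, -0.2, -0.3]
gripper_width: 0.872
lid [269.  71. 361. 172.] 0.95 [0.5998 0.0536 0.095 ] ell [315.1 120.6] [89.7 93.7] [0.5997 0.0541 0.095 ]
jar [270.  74. 360. 169.] 0.81
jar [132. 284. 166. 315.] 0.79
jar [271. 184. 359. 284.] 0.67
22.47 [ 0.5977 -0.0209  0.1942] ang -0.01 F [-0.5 -0.3 -0.4] w 79.8 q [-9.3 28.8 78.  -0.  73.4 -9.3]
```

View pics/n_w.png

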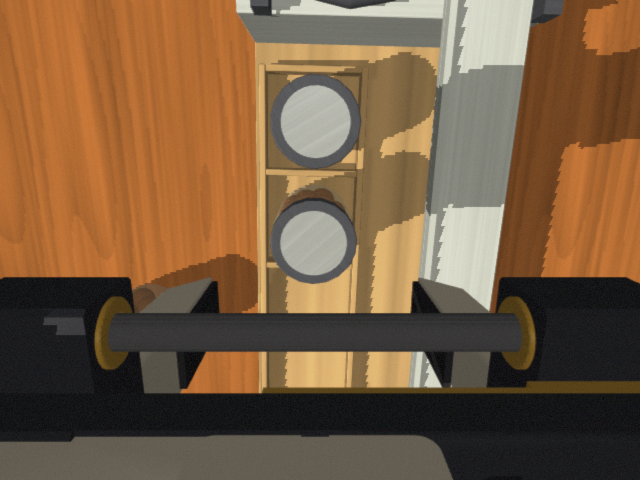

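```bash
python3 -m creep '{"hand":[40,10,0,0,0,0,0,0,0,0,0,0],"travel":[[0,0,0],[0,0,15],[0,0,35],[0,0,60],[0,0,82],[0,0,92],[0,0,96],[0,0,100],[0,0,104],[0,0,108],[0,0,111],[0,0,111]],"roll":[0,0,0,0,0,0,0,0,0,0,0,0]}'; python3 st.py
```

```text
clock: 23.47
eef_pos: [0.5998, -0.0213, 0.0884]
ee_rot: [[1.0, -0.0, 0.004], [-0.0, -1.0, -0.001], [0.004, 0.001, -1.0]]
force: [-10.2, 0.9, 23.5]
gripper_width: 0.053
23.47 [ 0.5998 -0.0213  0.0884] ang -0.0 F [-10.2   0.9  23.5] w 4.8 q [-9.3 34.9 85.4 -0.  59.5 -9.3]
```

```bash
python3 -m creep '{"hand":[0,0,0],"travel":[[0,0,1],[0,0,3],[0,0,3]],"roll":[0,0,0]}'; python3 st.py
```

```text
clock: 23.72
eef_pos: [0.5999, -0.0214, 0.0883]
ee_rot: [[1.0, 0.0, 0.006], [0.0, -1.0, -0.002], [0.006, 0.002, -1.0]]
force: [-12.3, 1.5, 33.9]
gripper_width: 0.001
23.72 [ 0.5999 -0.0214  0.0883] ang 0.01 F [-12.3   1.5  33.9] w 0.1 q [-9.3 34.9 85.5 -0.  59.3 -9.3]
```

```bash
python3 -m creep '{"hand":[0,20,40,70,91,91,91,91,91],"travel":[[0,0,-20],[0,0,-55],[0,0,-95],[-25,15,-130],[-55,34,-130],[-85,53,-130],[-115,72,-130],[-140,88,-130],[-149,93,-130]],"roll":[0,0,0,0,0,0,0,0,0]}'; python3 lid.py o_w;python3 st.py
```

```text
clock: 24.47
eef_pos: [0.4471, -0.1155, 0.213]
ee_rot: [[1.0, -0.002, 0.001], [-0.002, -1.0, -0.002], [0.001, 0.002, -1.0]]
force: [0.3, 0.4, 0.6]
gripper_width: 0.537
lid [509.   0. 590.  21.] 0.67 [0.5994 0.0282 0.0825] ell [458.6 210.9] [155.9 411.2] [ 0.5524 -0.1013  0.0825]
jar [273. 176. 352. 270.] 0.93
jar [453.  37. 578. 130.] 0.88
jar [295. 354. 352. 387.] 0.69
24.72 [ 0.4507 -0.1139  0.2123] ang 0.0 F [ 0.1 -0.  -0.2] w 69.2 q [-23.6  14.   97.7   0.   68.2 -23.7]
```

View pics/o_w.png

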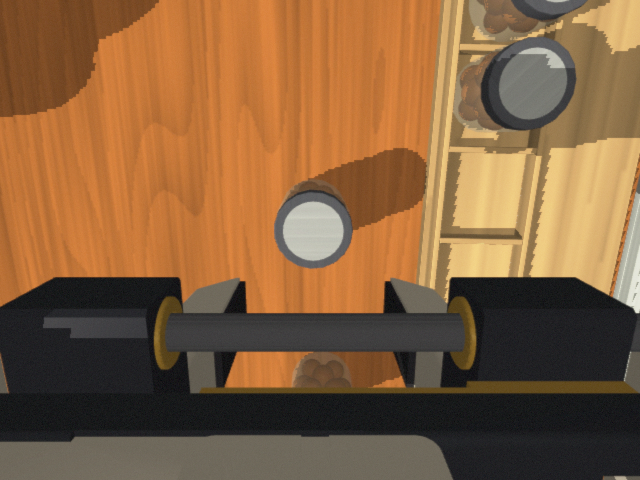

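```bash
python3 -m creep '{"hand":[91,91,91,91,91,91,91,91,58,55,55,55],"travel":[[-1,-1,0],[-1,-1,25],[-1,-1,55],[-1,-1,90],[-1,-1,120],[-1,-1,150],[-1,-1,181],[-1,-1,181],[-1,-1,181],[-1,-1,181],[-1,-1,181],[-1,-1,181]],"roll":[0,0,0,0,0,0,0,0,0,0,0,0]}'; python3 st.py;python3 -m creep '{"hand":[55,55,55,55,55,55,55,55,55,55],"travel":[[0,0,0],[0,0,0],[0,0,0],[0,0,-20],[0,0,-50],[0,0,-80],[0,0,-110],[0,0,-140],[0,0,-160],[0,0,-160]],"roll":[0,0,0,0,0,0,0,0,0,0]}'; python3 st.py
```

```text
clock: 25.72
eef_pos: [0.4498, -0.1134, 0.0324]
ee_rot: [[1.0, 0.0, 0.003], [0.0, -1.0, -0.002], [0.003, 0.002, -1.0]]
force: [0.2, -0.1, 0.4]
gripper_width: 0.751
25.72 [ 0.4498 -0.1134  0.0324] ang 0.01 F [ 0.2 -0.1  0.4] w 68.9 q [-23.6  28.6 110.4  -0.   40.8 -23.6]
clock: 26.55
eef_pos: [0.4504, -0.1138, 0.1949]
ee_rot: [[1.0, -0.0, 0.008], [-0.0, -1.0, -0.003], [0.008, 0.003, -1.0]]
force: [0.8, -0.4, -2.2]
gripper_width: 0.65
26.55 [ 0.4504 -0.1138  0.1949] ang -0.01 F [ 0.8 -0.4 -2.2] w 59.6 q [-23.7  14.8  99.7   0.   65.1 -23.6]
```

```bash
python3 -m creep '{"hand":[55,55,55,55,55,55,55,55,55],"travel":[[20,-2,0],[45,-5,0],[70,-8,0],[95,-10,0],[120,-13,0],[137,-15,0],[146,-16,0],[146,-16,0],[146,-16,0]],"roll":[0,0,0,0,0,0,0,0,0]}';python3 st.py
python3 - <<'E'
from h import *
t=viewer.get_image("wrist");save(t,"p_w")
E
python3 st.py
```

```text
clock: 27.3
eef_pos: [0.5936, -0.0968, 0.1886]
ee_rot: [[1.0, 0.0, -0.003], [0.0, -1.0, 0.001], [-0.003, -0.001, -1.0]]
force: [-1.0, 0.3, -2.5]
gripper_width: 0.649
27.3 [ 0.5936 -0.0968  0.1886] ang 0.01 F [-1.   0.3 -2.5] w 59.6 q [-16.6  29.5  77.8  -0.   73.  -16.6]
27.35 [ 0.5933 -0.0969  0.1892] ang -0.01 F [ 0.2 -0.5 -3.5] w 59.6 q [-16.6  29.4  77.8  -0.   73.  -16.6]
```

View pics/p_w.png

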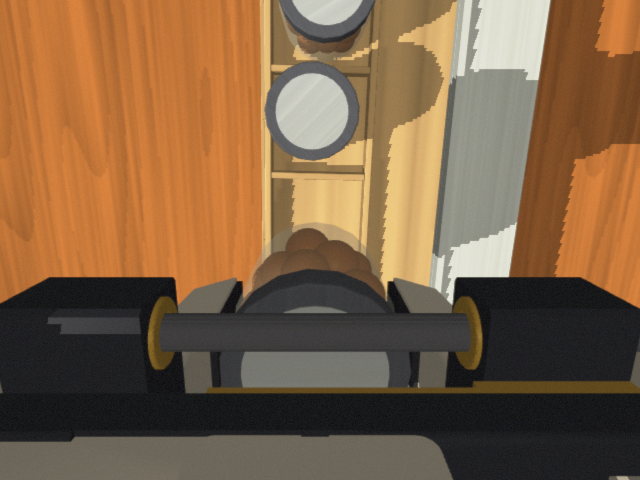

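```bash
python3 -m creep '{"hand":[55,55,55,55,55,55,55,55,55,55],"travel":[[2,1,20],[2,1,50],[2,1,80],[2,1,105],[2,1,120],[2,1,130],[2,1,137],[2,1,142],[2,1,145],[2,1,145]],"roll":[0,0,0,0,0,0,0,0,0,0]}'; python3 st.py
```

```text
clock: 28.18
eef_pos: [0.5966, -0.0982, 0.0459]
ee_rot: [[1.0, -0.0, 0.001], [-0.0, -1.0, -0.0], [0.001, 0.0, -1.0]]
force: [0.9, 0.3, -2.9]
gripper_width: 0.649
28.18 [ 0.5966 -0.0982  0.0459] ang -0.01 F [ 0.9  0.3 -2.9] w 59.6 q [-16.6  38.5  86.4  -0.   55.1 -16.6]
```

```bash
python3 -m creep '{"hand":[55,55,60,75,80,80,80,80,80,80,80,80],"travel":[[0,0,2],[0,0,2],[0,0,2],[0,0,2],[0,0,2],[0,0,2],[0,0,-15],[0,0,-45],[0,0,-80],[0,0,-115],[0,0,-150],[0,0,-150]],"roll":[0,0,0,0,0,0,0,0,0,0,0,0]}'; python3 lid.py q_w .095;python3 st.py
```

```text
clock: 29.18
eef_pos: [0.5999, -0.099, 0.2041]
ee_rot: [[1.0, -0.0, 0.014], [-0.0, -1.0, -0.004], [0.014, 0.004, -1.0]]
force: [0.8, 0.0, 0.7]
gripper_width: 0.872
lid [272.   0. 367.  44.] 0.96 [0.6003 0.0318 0.095 ] ell [319.5 -11.7] [ 94.5 108. ] [0.6002 0.0492 0.095 ]
jar [268. 182. 356. 282.] 0.93
jar [270.   1. 367.  59.] 0.78
jar [260.  63. 352. 155.] 0.72
29.43 [ 0.5957 -0.0979  0.1942] ang -0.01 F [-0.2 -0.   0.6] w 80.1 q [-16.6  29.4  77.   -0.   73.8 -16.6]
```

View pics/q_w.png

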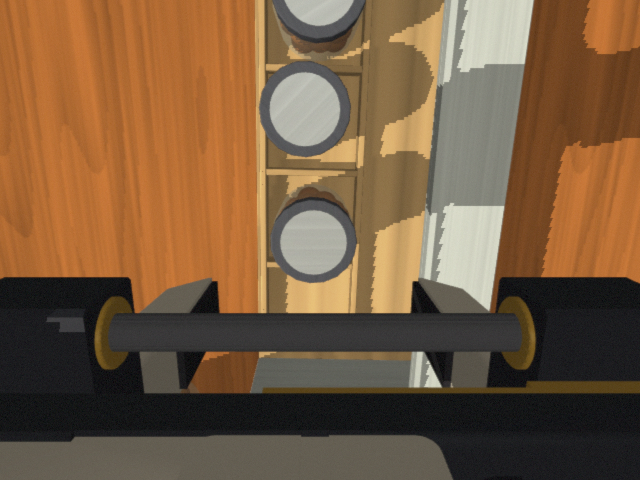

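```bash
python3 -m creep '{"hand":[40,10,0,0,0,0,0,0,0,0,0,0],"travel":[[0,0,0],[0,0,15],[0,0,35],[0,0,60],[0,0,82],[0,0,92],[0,0,96],[0,0,100],[0,0,104],[0,0,108],[0,0,111],[0,0,111]],"roll":[0,0,0,0,0,0,0,0,0,0,0,0]}'; python3 st.py;python3 -m creep '{"hand":[0,0,0],"travel":[[0,0,1],[0,0,3],[0,0,3]],"roll":[0,0,0]}'; python3 st.py
```

```text
clock: 30.43
eef_pos: [0.5977, -0.0986, 0.0885]
ee_rot: [[1.0, 0.0, 0.004], [0.0, -1.0, -0.002], [0.004, 0.002, -1.0]]
force: [-10.1, 1.0, 22.9]
gripper_width: 0.05
30.43 [ 0.5977 -0.0986  0.0885] ang 0.0 F [-10.1   1.   22.9] w 4.6 q [-16.6  35.4  84.4  -0.   59.9 -16.6]
clock: 30.68
eef_pos: [0.5977, -0.0987, 0.0883]
ee_rot: [[1.0, 0.0, 0.006], [0.0, -1.0, -0.003], [0.006, 0.003, -1.0]]
force: [-12.2, 3.2, 33.7]
gripper_width: 0.005
30.68 [ 0.5977 -0.0987  0.0883] ang 0.01 F [-12.2   3.2  33.7] w 0.5 q [-16.6  35.4  84.5  -0.1  59.8 -16.6]
```

```bash
python3 -m creep '{"hand":[0,20,40,70,91,91,91,91,91,91,91],"travel":[[0,0,-20],[0,0,-55],[0,0,-95],[-18,24,-130],[-38,52,-130],[-58,80,-130],[-78,108,-130],[-98,136,-130],[-118,162,-130],[-133,181,-130],[-139,189,-130]],"roll":[0,0,0,0,0,0,0,0,0,0,0]}'; python3 lid.py r_w;python3 st.py
```

```text
clock: 31.6
eef_pos: [0.4559, -0.2898, 0.213]
ee_rot: [[1.0, -0.003, 0.001], [-0.003, -1.0, -0.002], [0.001, 0.002, -1.0]]
force: [0.5, 0.6, -1.0]
gripper_width: 0.681
lid [462. 263. 562. 311.] 0.65 [ 0.6051 -0.3331  0.0825] ell [524.  272.2] [11.1 65.7] [ 0.6129 -0.3213  0.0825]
jar [278. 178. 352. 269.] 0.86
jar [461.   0. 521.  15.] 0.55
31.85 [ 0.4583 -0.2861  0.2121] ang 0.04 F [-0.3 -0.4 -0.4] w 82.7 q [-40.1  21.9  86.3   0.   71.8 -40.2]
```

View pics/r_w.png

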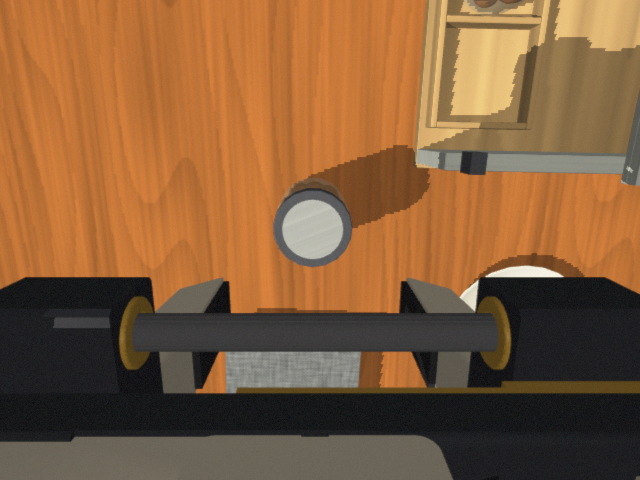

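```bash
python3 -m creep '{"hand":[91,91,91,91,91,91,91,91,91,91,91,91],"travel":[[-1,-1,10],[-1,-1,20],[-1,-1,30],[-1,-1,40],[-1,-1,50],[-1,-1,60],[-1,-1,70],[-1,-1,80],[-1,-1,85],[-1,-1,90],[-1,-1,90],[-1,-1,90]],"roll":[7,14,21,28,35,42,49,56,63,70,70,70]}';python3 st.py
```

```text
clock: 32.85
eef_pos: [0.4572, -0.285, 0.1216]
ee_rot: [[0.347, -0.938, -0.0], [-0.938, -0.347, 0.0], [-0.0, 0.0, -1.0]]
force: [-0.6, 0.1, 0.2]
gripper_width: 0.988
32.85 [ 0.4572 -0.285   0.1216] ang -69.7 F [-0.6  0.1  0.2] w 90.7 q [-40.1  27.1  93.6   0.   59.3  29.6]
```

```bash
python3 -m creep '{"hand":[91,91,91,91,70,57,55,55,55,55,55,55],"travel":[[0,0,30],[0,0,60],[0,0,90],[0,0,91],[0,0,91],[0,0,91],[0,0,91],[0,0,91],[0,0,91],[0,0,91],[0,0,91],[0,0,91]],"roll":[0,0,0,0,0,0,0,0,0,0,0,0]}';python3 st.py; python3 -m creep '{"hand":[55,55,55,55,55,55,55,55,55,55,55,55],"travel":[[0,0,-15],[0,0,-40],[0,0,-70],[0,0,-100],[0,0,-130],[0,0,-155],[0,0,-160],[0,0,-160],[0,0,-160],[0,0,-160],[0,0,-160],[0,0,-160]],"roll":[0,-2,-8,-15,-22,-29,-36,-43,-50,-57,-64,-70]}'
python3 - <<'E'
from h import *
t=viewer.get_image("wrist");t=viewer.get_image("wrist");save(t,"s_w")
E
python3 st.py
```

```text
clock: 33.85
eef_pos: [0.457, -0.2865, 0.032]
ee_rot: [[0.342, -0.94, 0.002], [-0.94, -0.342, -0.001], [0.002, -0.001, -1.0]]
force: [-1.0, 1.1, 6.6]
gripper_width: 0.646
33.85 [ 0.457  -0.2865  0.032 ] ang -70.0 F [-1.   1.1  6.6] w 59.3 q [-40.2  34.3  98.3   0.   47.3  29.8]
clock: 34.85
eef_pos: [0.456, -0.2857, 0.1904]
ee_rot: [[1.0, 0.006, -0.001], [0.006, -1.0, 0.001], [-0.001, -0.001, -1.0]]
force: [-0.4, -0.4, -4.0]
gripper_width: 0.65
34.95 [ 0.456  -0.2858  0.1904] ang 0.05 F [-0.1 -0.1 -2.9] w 59.4 q [-40.2  22.8  88.5  -0.   68.8 -40.3]
```

View pics/s_w.png

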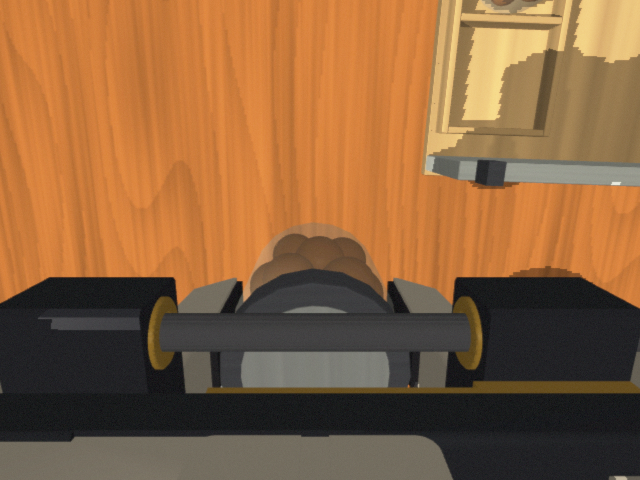

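```bash
python3 -m creep '{"hand":[55,55,55,55,55,55,55,55,55,55,55],"travel":[[14,-11,0],[32,-26,0],[50,-41,0],[68,-56,0],[86,-70,0],[104,-85,0],[122,-100,0],[132,-107,0],[138,-111,0],[138,-111,0],[138,-111,0]],"roll":[0,0,0,0,0,0,0,0,0,0,0]}';python3 st.py
python3 - <<'E'
from h import *
t=viewer.get_image("wrist");save(t,"t_w")
E
python3 st.py
```

```text
clock: 35.87
eef_pos: [0.5939, -0.1755, 0.1904]
ee_rot: [[1.0, -0.001, -0.001], [-0.001, -1.0, -0.0], [-0.001, 0.0, -1.0]]
force: [0.2, 0.4, -2.0]
gripper_width: 0.648
35.87 [ 0.5939 -0.1755  0.1904] ang -0.06 F [ 0.2  0.4 -2. ] w 59.5 q [-23.5  31.2  74.5  -0.   74.3 -23.5]
35.92 [ 0.5937 -0.1758  0.1905] ang -0.09 F [-0.7 -0.6 -2.9] w 59.8 q [-23.6  31.2  74.5  -0.   74.3 -23.5]
```

View pics/t_w.png

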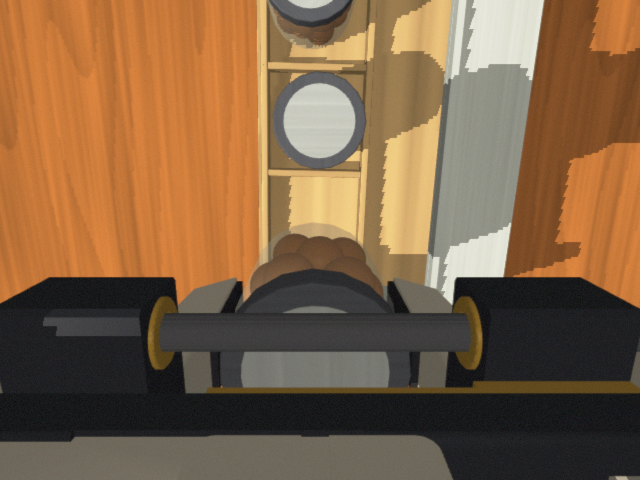

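```bash
python3 -m creep '{"hand":[55,55,55,55,55,55,55,55,55,55],"travel":[[0,-1,20],[0,-1,50],[0,-1,80],[0,-1,105],[0,-1,120],[0,-1,130],[0,-1,137],[0,-1,142],[0,-1,145],[0,-1,145]],"roll":[0,0,0,0,0,0,0,0,0,0]}'; python3 st.py
```

```text
clock: 36.75
eef_pos: [0.5946, -0.1744, 0.046]
ee_rot: [[1.0, -0.001, 0.001], [-0.001, -1.0, -0.0], [0.001, 0.0, -1.0]]
force: [-0.3, 0.4, -2.9]
gripper_width: 0.648
36.75 [ 0.5946 -0.1744  0.046 ] ang -0.03 F [-0.3  0.4 -2.9] w 59.4 q [-23.4  39.7  83.7  -0.   56.5 -23.4]
```

```bash
python3 -m creep '{"hand":[55,55,60,75,80,80,80,80,80,80,80,80],"travel":[[0,0,2],[0,0,2],[0,0,2],[0,0,2],[0,0,2],[0,0,2],[0,0,-15],[0,0,-45],[0,0,-80],[0,0,-115],[0,0,-150],[0,0,-150]],"roll":[0,0,0,0,0,0,0,0,0,0,0,0]}'; python3 lid.py u_w .095;python3 st.py
```

```text
clock: 37.75
eef_pos: [0.5978, -0.1754, 0.2044]
ee_rot: [[1.0, -0.0, 0.013], [-0.0, -1.0, -0.006], [0.013, 0.006, -1.0]]
force: [1.2, -0.9, -0.5]
gripper_width: 0.873
lid [264.   1. 355.  51.] 0.38 [ 0.5925 -0.0465  0.095 ] ell [307.3 -10.7] [ 86.9 125.1] [ 0.5913 -0.0275  0.095 ]
jar [272. 185. 358. 285.] 0.64
jar [269.  76. 362. 171.] 0.62
jar [264.   1. 353.  52.] 0.55
38.0 [ 0.5937 -0.1738  0.1942] ang -0.01 F [ 0.3 -0.2 -1. ] w 79.7 q [-23.4  31.   74.2  -0.   74.9 -23.4]
```

View pics/u_w.png

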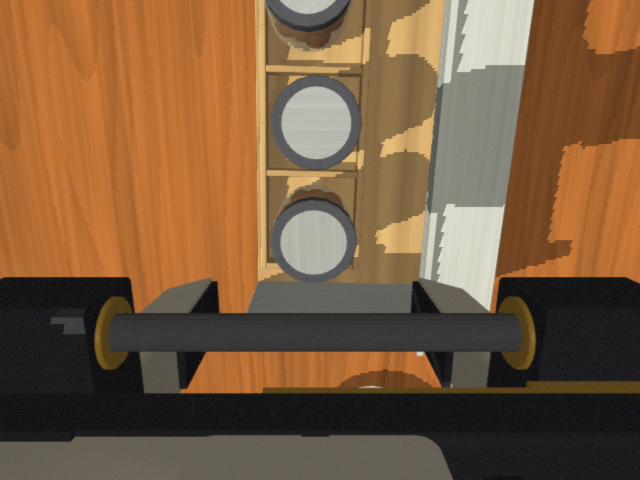

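```bash
python3 -m creep '{"hand":[40,10,0,0,0,0,0,0,0,0,0,0],"travel":[[0,0,0],[0,0,15],[0,0,35],[0,0,60],[0,0,82],[0,0,92],[0,0,96],[0,0,100],[0,0,104],[0,0,108],[0,0,111],[0,0,111]],"roll":[0,0,0,0,0,0,0,0,0,0,0,0]}'; python3 st.py;python3 -m creep '{"hand":[0,0,0],"travel":[[0,0,1],[0,0,3],[0,0,3]],"roll":[0,0,0]}'; python3 st.py
python3 -m creep '{"hand":[0,0,0,20,40,50,50,50],"travel":[[0,0,-20],[0,0,-50],[0,0,-90],[-30,0,-130],[-70,0,-130],[-110,0,-130],[-150,0,-130],[-180,0,-130]],"roll":[0,0,0,0,0,0,0,0]}'
python3 - <<'E'
from h import *
for n in("scene","top"):
  t=viewer.get_image(n);t=viewer.get_image(n)
  if n=="scene": save(t,"v_sc",(180,150,540,330),2.2)
  else: save(t,"v_top",(160,150,440,330),2.8)
E
python3 st.py
```

```text
clock: 39.0
eef_pos: [0.5956, -0.1749, 0.0885]
ee_rot: [[1.0, 0.0, 0.004], [0.0, -1.0, -0.003], [0.004, 0.003, -1.0]]
force: [-10.0, 0.2, 22.2]
gripper_width: 0.053
39.0 [ 0.5956 -0.1749  0.0885] ang 0.01 F [-10.    0.2  22.2] w 4.9 q [-23.4  36.8  81.7  -0.   61.3 -23.4]
clock: 39.25
eef_pos: [0.5955, -0.1752, 0.0885]
ee_rot: [[1.0, 0.0, 0.005], [0.0, -1.0, -0.004], [0.005, 0.004, -1.0]]
force: [-12.4, 2.1, 32.6]
gripper_width: 0.004
39.25 [ 0.5955 -0.1752  0.0885] ang 0.01 F [-12.4   2.1  32.6] w 0.3 q [-23.4  36.7  81.8  -0.1  61.1 -23.4]
clock: 39.92
eef_pos: [0.412, -0.1737, 0.2129]
ee_rot: [[1.0, 0.0, 0.002], [0.0, -1.0, -0.002], [0.002, 0.002, -1.0]]
force: [1.0, -0.1, 0.4]
gripper_width: 0.317
40.12 [ 0.4149 -0.1746  0.2133] ang -0.07 F [0.1 0.  0.4] w 45.0 q [-32.6  12.3  99.8   0.   67.6 -32.5]
```

View pics/v_sc.png

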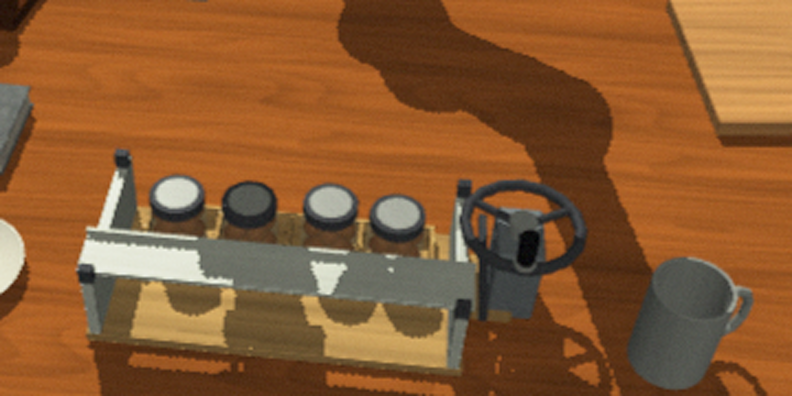

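View pics/v_top.png

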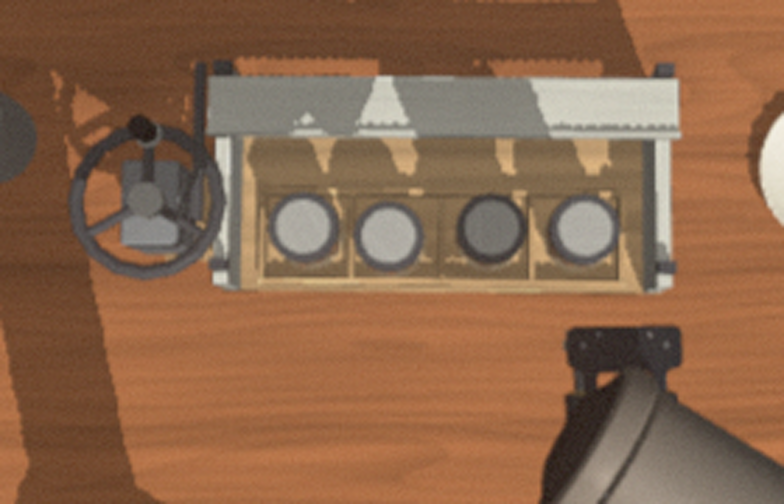

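```bash
python3 -m creep '{"hand":[50,50,50,50,50,50,50,50,50,50,50,50],"travel":[[20,-27,0],[42,-57,0],[64,-87,0],[86,-116,0],[108,-146,0],[130,-176,0],[152,-206,0],[174,-236,0],[196,-265,0],[218,-295,0],[240,-325,0],[260,-352,0]],"roll":[0,0,0,0,0,0,0,0,0,0,0,0]}'
python3 - <<'E'
from h import *
for i in range(3):d=viewer.get_image("wrist")
save(d,"w_w")
for r in viewer.look_for(d,"crank_mid")[:2]: print(r["rect"],r["p"],unproj(d,cen(r["rect"]),.131))
E
python3 st.py
```

```text
clock: 41.12
eef_pos: [0.6764, 0.1812, 0.2114]
ee_rot: [[1.0, 0.001, 0.002], [0.001, -1.0, 0.001], [0.002, -0.001, -1.0]]
force: [0.1, 0.3, 0.6]
gripper_width: 0.545
[296.9, 242.7, 329.7, 285.3] 0.64 [0.67585903 0.17439066 0.131     ]
41.32 [0.6752 0.1796 0.2104] ang 0.12 F [ 0.   0.9 -0.9] w 49.9 q [ 8.6 39.5 56.4 -0.  84.2  8.5]
```

View pics/w_w.png

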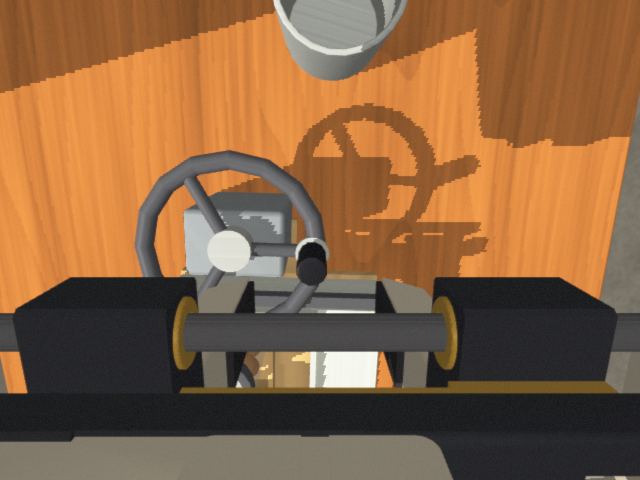

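```bash
python3 -m creep '{"hand":[50,50,50,50,50,17,15,15,15,15,15,15],"travel":[[0,2,20],[0,2,45],[0,2,70],[0,2,86],[0,2,87.5],[0,2,87.5],[0,2,87.5],[0,2,87.5],[0,2,87.5],[0,2,87.5],[0,2,87.5],[0,2,87.5]],"roll":[0,0,0,0,0,0,0,0,0,0,0,0]}' 15
python3 st.py; for a in 0 -180; do python3 circ.py $a -15 12|sed 's/np.float64//g'; done
```

```text
clock: 42.32
eef_pos: [0.6752, 0.1759, 0.1252]
ee_rot: [[1.0, -0.0, 0.002], [-0.0, -1.0, 0.0], [0.002, -0.0, -1.0]]
force: [1.5, 0.3, 4.3]
gripper_width: 0.19
42.32 [0.6752 0.1759 0.1252] ang -0.01 F [1.5 0.3 4.3] w 17.5 q [ 8.3 42.5 64.  -0.  73.3  8.3]
[[(-1.8), (14.0), 0], [(-7.2), (27.0), 0], [(-15.8), (38.2), 0], [(-27.0), (46.8), 0], [(-40.0), (52.2), 0], [(-54.0), (54.0), 0], [(-68.0), (52.2), 0], [(-81.0), (46.8), 0], [(-92.2), (38.2), 0], [(-100.8), (27.0), 0], [(-106.2), (14.0), 0], [(-108.0), (0.0), 0]]
[[(1.8), (-14.0), 0], [(7.2), (-27.0), 0], [(15.8), (-38.2), 0], [(27.0), (-46.8), 0], [(40.0), (-52.2), 0], [(54.0), (-54.0), 0], [(68.0), (-52.2), 0], [(81.0), (-46.8), 0], [(92.2), (-38.2), 0], [(100.8), (-27.0), 0], [(106.2), (-14.0), 0], [(108.0), (-0.0), 0]]
```

```bash
python3 -m creep '{"hand":[15,15,15,15,15,15,15,15,15,15,15,15],"travel":[[-1.8,14,0],[-7.2,27,0],[-15.8,38.2,0],[-27,46.8,0],[-40,52.2,0],[-54,54,0],[-68,52.2,0],[-81,46.8,0],[-92.2,38.2,0],[-100.8,27,0],[-106.2,14,0],[-108,0,0]],"roll":[0,0,0,0,0,0,0,0,0,0,0,0]}'
python3 - <<'E'
from h import *
t=viewer.get_image("scene");t=viewer.get_image("scene");save(t,"x_sc",(180,150,540,330),2.2)
E
python3 st.py
```

```text
clock: 43.32
eef_pos: [0.5671, 0.1761, 0.1252]
ee_rot: [[1.0, -0.001, 0.003], [-0.001, -1.0, -0.0], [0.003, 0.0, -1.0]]
force: [5.7, -1.6, 1.0]
gripper_width: 0.191
43.42 [0.5671 0.178  0.1251] ang 0.09 F [1.6 0.7 5.5] w 17.7 q [10.  32.  84.1  0.  63.7  9.9]
```

View pics/x_sc.png

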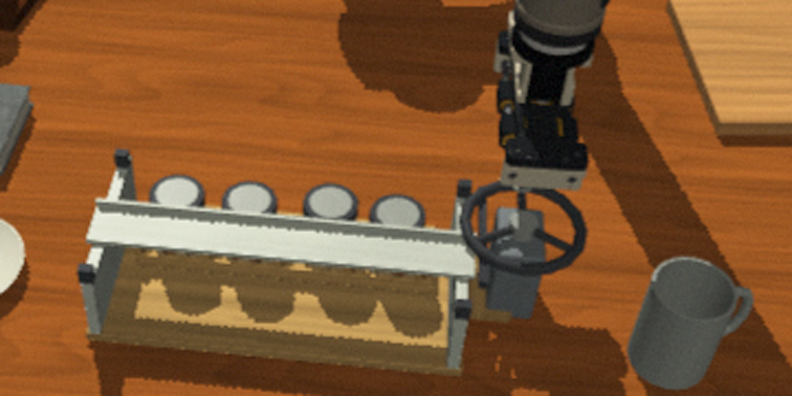

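```bash
python3 -m creep '{"hand":[15,15,15,15,15,15],"travel":[[1.8,-14,0],[7.2,-27,0],[15.8,-38.2,0],[27,-46.8,0],[40,-52.2,0],[54,-54,0]],"roll":[0,0,0,0,0,0]}'
python3 st.py
```

```text
clock: 43.92
eef_pos: [0.6203, 0.2317, 0.1251]
ee_rot: [[1.0, 0.001, -0.001], [0.001, -1.0, 0.001], [-0.001, -0.001, -1.0]]
force: [-1.6, 0.8, 7.6]
gripper_width: 0.189
43.92 [0.6203 0.2317 0.1251] ang 0.06 F [-1.6  0.8  7.6] w 17.3 q [13.8 38.8 71.3  0.1 69.9 13.7]
```

```bash
python3 -m creep '{"hand":[15,15,15,15,15,15],"travel":[[14,1.8,0],[27,7.2,0],[38.2,15.8,0],[46.8,27,0],[52.2,40,0],[54,54,0]],"roll":[0,0,0,0,0,0]}'
python3 - <<'E'
from h import *
t=viewer.get_image("scene");save(t,"y_sc",(180,150,540,330),2.2)
E
python3 st.py
```

```text
clock: 44.42
eef_pos: [0.6753, 0.176, 0.1251]
ee_rot: [[1.0, 0.0, 0.001], [0.0, -1.0, 0.001], [0.001, -0.001, -1.0]]
force: [-5.0, 1.5, 10.1]
gripper_width: 0.191
44.47 [0.675  0.1727 0.1251] ang -0.11 F [-2.1 -0.8  9.2] w 17.6 q [ 8.1 42.5 64.  -0.1 73.5  8.2]
```

View pics/y_sc.png

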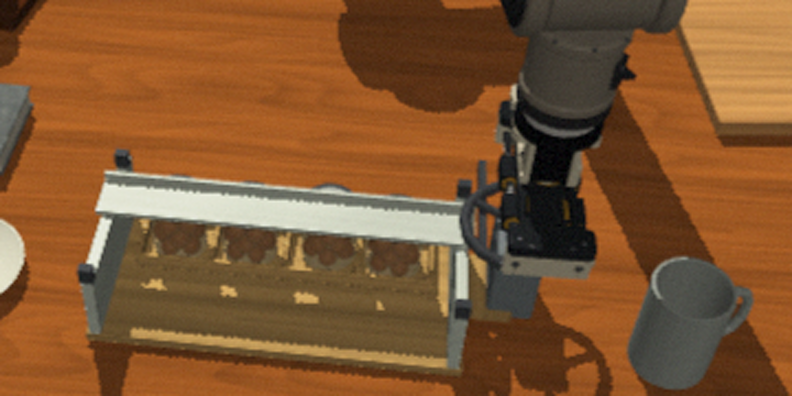

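```bash
python3 -m creep '{"hand":[15,15,15,15,15,15],"travel":[[-1.8,14,0],[-7.2,27,0],[-15.8,38.2,0],[-27,46.8,0],[-40,52.2,0],[-46,53,0]],"roll":[0,0,0,0,0,0]}'; python3 st.py
python3 -m creep '{"hand":[15,15,15,15],"travel":[[-3,0.5,0],[-6,1,0],[-9,1,0],[-9,1,0]],"roll":[0,0,0,0]}'; python3 st.py
```

```text
clock: 44.97
eef_pos: [0.6273, 0.1238, 0.1251]
ee_rot: [[1.0, -0.001, -0.0], [-0.001, -1.0, 0.003], [-0.0, -0.003, -1.0]]
force: [1.1, 5.9, 4.5]
gripper_width: 0.193
44.97 [0.6273 0.1238 0.1251] ang -0.04 F [1.1 5.9 4.5] w 17.7 q [ 4.2 36.5 75.7  0.2 67.8  4.2]
clock: 45.3
eef_pos: [0.6201, 0.1235, 0.1252]
ee_rot: [[1.0, -0.0, 0.002], [-0.0, -1.0, 0.003], [0.002, -0.003, -1.0]]
force: [2.6, 6.4, 5.7]
gripper_width: 0.191
45.3 [0.6201 0.1235 0.1252] ang -0.0 F [2.6 6.4 5.7] w 17.5 q [ 4.3 35.7 77.3  0.1 66.9  4.2]
```

Keep pressing until the stop reacts.

```bash
python3 -m creep '{"hand":[15,15,15,15],"travel":[[-2,0,0],[-5,0,0],[-6,0,0],[-6,0,0]],"roll":[0,0,0,0]}'; python3 st.py
python3 - <<'E'
from h import *
t=viewer.get_image("scene");save(t,"z_sc",(180,150,540,330),2.2)
E
```

```text
clock: 45.63
eef_pos: [0.6196, 0.123, 0.1253]
ee_rot: [[1.0, -0.001, 0.014], [-0.001, -1.0, 0.003], [0.014, -0.003, -1.0]]
force: [21.3, 5.3, -5.9]
gripper_width: 0.191
45.63 [0.6196 0.123  0.1253] ang -0.05 F [21.3  5.3 -5.9] w 17.5 q [ 4.2 35.2 78.1  0.1 65.9  4.2]
```

View pics/z_sc.png

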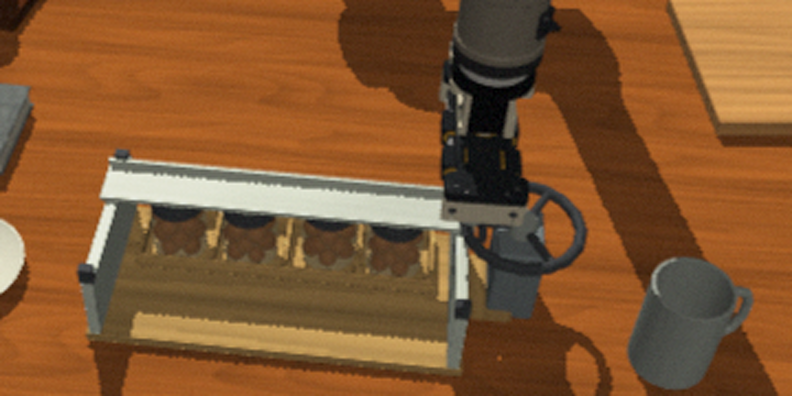

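```bash
python3 -m creep '{"hand":[15,30,50,50,50,50,50,50,50,50,50,50],"travel":[[5,0,0],[5.5,0,0],[5.5,0,0],[5.5,0,0],[5.5,0,0],[5.5,0,-15],[5.5,0,-45],[5.5,0,-80],[-20,0,-100],[-55,0,-110],[-90,0,-110],[-120,0,-110]],"roll":[0,0,0,0,0,0,0,0,0,0,0,0]}'
python3 - <<'E'
from h import *
for n in("scene","top"):
  for i in range(3): t=viewer.get_image(n)
  if n=="scene": save(t,"zz_sc",(180,150,540,330),2.2)
  else: save(t,"zz_top",(160,150,440,330),2.8)
E
python3 st.py
```

```text
clock: 46.68
eef_pos: [0.4913, 0.1218, 0.2346]
ee_rot: [[1.0, -0.0, 0.0], [-0.0, -1.0, -0.0], [0.0, 0.0, -1.0]]
force: [-0.4, -0.2, -0.7]
gripper_width: 0.544
46.98 [0.4945 0.1218 0.2343] ang -0.02 F [-0.2 -0.3  0.5] w 50.5 q [ 5.2 17.6 89.  -0.  73.3  5.2]
```

View pics/zz_sc.png

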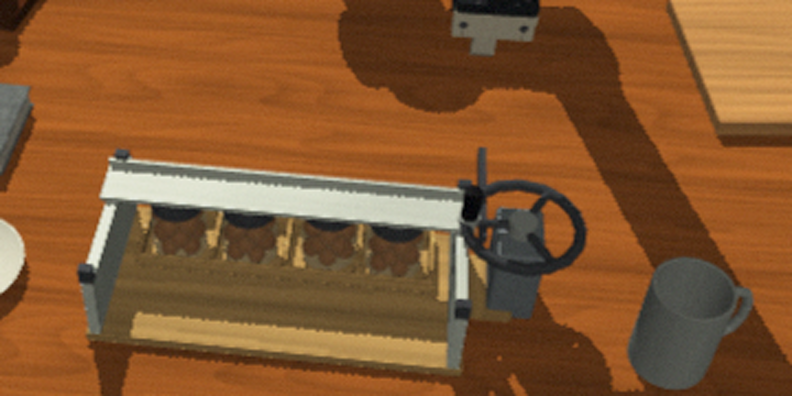

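View pics/zz_top.png

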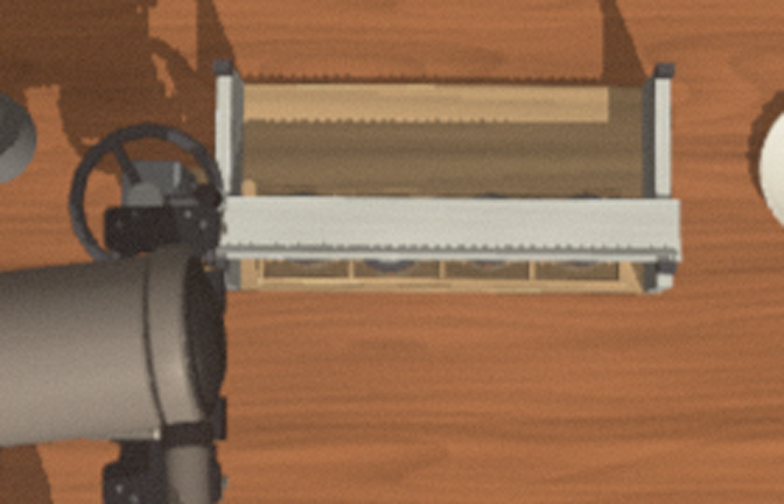

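```bash
python3 - <<'E'
from h import *
t=viewer.get_image("top")
tp=lambda a,b:(160+a/2.8,150+b/2.8)
print(unproj(t,tp(678,79),.097)-unproj(t,tp(679,199),.097))
s=env.get_state();print(s["clock"],env.job_done())
E
```

```text
[ 0.09859778 -0.00253218  0.        ]
the job is handed in; nothing more can be done
47.0333 None
```

The job is handed in at about 47 s of the 200 s. All four jars are in the carrier with their lids home, and the keeper plate is closed over them.

- **Opening:** I wound the keeper back until the crank stalled at about 13 N. The pictures then showed it against the rear stops.
- **Jars and lids:** I put each jar in its own pocket and pushed its lid until it stopped, 88.0 to 88.5 mm above the table at 33–34 N. Fully home is 88 mm.
- **Closing:** I wound the handwheel about 1.25 turns until the crank stalled at about 21 N. The lids did not block the plate on the way.

**Last checks:**
- The final pictures show the keeper at the front stops and the four jars standing under it.
- From the top picture I measured 98.6 mm of keeper travel. That is about 1.4 mm short of the nominal 100 mm and within picture accuracy.
- The gripper was clear of everything, with wrist force near zero.
- The second jar from the wheel slid a few millimetres towards the front of its pocket after its lid was pressed. I left it there because the pocket limits it to 6 mm and the rule allows 12 mm.
- I saw no sign that a jar had been knocked aside. The tankard, book and plate were not touched.

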